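Load the goods train on the model railway

TASK

Load the model goods wagons: stand the wooden crate in the red wagon and the yellow drum upright in the green wagon, each the right way up on the wagon floor near its middle. On the flat wagon lay the dark log crosswise up against the blue headboard and the pale log parallel and close beside it, both in the middle of the deck's width, then set the orange chock flat on the deck, parallel to the logs and snug against the pale log's open side so that the row cannot roll apart. Leave the little fir tree and the hut standing where they are.

Things in the scene. Friction and masses are not known exactly. Their poses are not given: they have to be found in the camera images.
- dark_log: Loose toy log with dark brown bark and pale sawn ends, lying on its side: a solid cylinder 32 mm in diameter and 60 mm long, 50 g. Origin at its middle (16 mm above what it lies on); x runs along the log; it may roll about x.
- pale_log: Loose toy log with white birch bark with black flecks, otherwise just like the dark log: 32 mm in diameter, 60 mm long, origin at its middle, x along the log.
- chock: Loose orange chock bar of stepped section, 50 mm long (its x), 50 g: lower step 28 mm wide (its y) and 8 mm high, upper step 16 mm wide and a further 8 mm high, 16 mm high in all. Same from both sides. Origin at the centre of its underside, z up. Standing on a deck with its lower step touching a log, its centreline is 28 mm from the log's axis.
- crate: Loose pale wooden crate with dark battens, 44 x 44 mm and 38 mm high, sides along its x and y, 120 g. Origin at the centre of its underside, z up.
- drum: Loose yellow steel drum standing upright, 37 mm in diameter, 50 mm high, 120 g, small dark bung on its top. Origin at the centre of its underside, z up.
- timber_wagon: Fixed flat wagon, bare pine deck, on its own piece of track. Origin on the table under its centre; x across, y along it. Deck 80 mm (x) by 140 mm (y), top 34 mm above the table. A blue headboard (80 mm wide, 8 mm thick, 22 mm above the deck) closes its -y end, inner face at y = -62 mm. The +y end and both sides are open.
- red_wagon: Fixed open wagon with red walls on its own piece of track. Origin on the table under its centre; x across, y along it. Inside 66 mm (x) by 116 mm (y), floor 34 mm above the table, walls 5 mm thick with their top 54 mm above the table.
- green_wagon: Fixed open wagon with green walls, otherwise the same as the red wagon: inside 66 mm (x) by 116 mm (y), floor 34 mm and wall tops 54 mm above the table, origin on the table under its centre.
- tree: Bystander: small dark green model fir on a round earth-coloured foot 28 mm across, 62 mm high, loose. Origin at the centre of its underside.
- hut: Bystander: small cream hut with a red tile roof, 32 x 32 mm, 41 mm high with a chimney 10 mm higher, loose. Origin at the centre of its underside.

How it is judged (in metres and radians):
At the end, for the whole second after the job is handed in: Flat wagon: logs and chock crosswise (0.2 rad), mid-width (15 mm), on the deck; gaps headboard-dark log, dark-pale log and pale log-chock each at most 9 mm. Crate upright on the red wagon's floor, drum upright on the green one's, within 20 mm across, 45 mm along. Released, at rest (x of dark_log in the frame of timber_wagon between -0.015 and 0.015 m and y of dark_log in the frame of timber_wagon between -0.049 and -0.037 m and z of dark_log in the frame of timber_wagon between 0.045 and 0.055 m and x of pale_log in the frame of timber_wagon between -0.015 and 0.015 m and z of pale_log in the frame of timber_wagon between 0.045 and 0.055 m and y of pale_log in the frame of timber_wagon above -0.025 m and distance between dark_log and pale_log below 0.041 m and x of chock in the frame of timber_wagon between -0.015 and 0.015 m and z of chock in the frame of timber_wagon between 0.029 and 0.039 m and y of chock in the frame of timber_wagon above 0 m and horizontal distance between chock and pale_log below 0.038 m and angle between the x axis of each of dark_log, pale_log, chock and the x axis of timber_wagon, either way round below 0.2 rad and angle between chock's own z axis and vertical below 0.15 rad and x of crate in the frame of red_wagon between -0.02 and 0.02 m and y of crate in the frame of red_wagon between -0.045 and 0.045 m and z of crate in the frame of red_wagon between 0.029 and 0.039 m and angle between each of crate, drum's own z axis and vertical below 0.12 rad and x of drum in the frame of green_wagon between -0.02 and 0.02 m and y of drum in the frame of green_wagon between -0.045 and 0.045 m and z of drum in the frame of green_wagon between 0.029 and 0.039 m and linear speed of each of dark_log, pale_log, chock, crate, drum below 0.02 m/s); the robot touches nothing.
It fails at once if the tree is shifted by more than 25 mm (distance of tree from where it was at the start of the episode above 0.025 m).
It fails at once if the hut is shifted by more than 25 mm (distance of hut from where it was at the start of the episode above 0.025 m).
It also fails if it takes over 112 s, if anything falls off the work surface, if the arm or the gripper's body presses on something with over 40 N, if the wrist force passes 120 N, or if a joint passes its speed limit or range.

ROBOT

A 7-joint arm with a two-finger parallel gripper is mounted at the origin on the work surface. World frame = base frame: x ahead of the robot, y to its left, z up, the work surface at z = 0. Lengths are in mm, angles in rad, forces in N, time in s.
With the tool pointing down it reaches from about 425 to 950 mm from the base axis. Payload 4.7 kg.
Tool frame: the origin (TCP) lies between the finger pads; the fingertips stand 17 mm ahead of it and the grasp point (between the pads) lies 2 mm behind it; z points along the fingers, y is the line along which they close (so a half turn about z gives the same grasp; the last joint's range is limited). The gripper opens to 85 mm and grips with 20 to 120 N. Pads are 22 mm wide; open, the fingers measure 114 mm over their backs; the gripper's body (76 mm by 85 mm) begins 54 mm behind the grasp point. The pads swing forward as they close: fully open they stand 13 mm farther back than shut.
Start: joints at [1.174, 0.469, -0.049, 1.532, 0.024, 1.141, -0.082], TCP at [242.751, -629.856, 248.335] pointing down, gripper open.
Joint ranges: [-2.59, 2.59], [-0.33, 1.99], [-1.39, 1.29], [0.1, 2.45], [-1.04, 4.18], [0.21, 1.99], [-2.66, 2.66]. Speed limits (rad/s): [2.57, 2.57, 3.14, 3.14, 3.14, 3.14, 3.14].

INTERFACE

Orientations are given as [roll, pitch, yaw] about the fixed x, y, z axes, in that order (R = Rz(yaw) Ry(pitch) Rx(roll)).
In Python, from cell import manip gives the robot as it stands.
- The arm moves only by the tool carry_out, never from a script. Its argument "moves" is a list of rows, each an object with "hand": the opening, from 0 (shut) to 1 (fully open); "delta_pos": the shift along the tool's x, y, z in units of 25 mm (1.0 is 25 mm), a list of three; "twist": the turn, a rotation vector about the tool's x, y, z in rad, a list of three. In form: [{"hand": hand, "delta_pos": [tx, ty, tz], "twist": [rx, ry, rz]}, ...]. A call has exactly 5 rows; each row shifts and turns the commanded pose from where the row before left it, along the tool's axes as they then stand; what a row does not reach is not made up. A row lasts 1/8 s, in which the tool goes at most 62.5 mm and 10.7 degrees, less where a joint would pass 70% of its speed; a pose out of reach is approached as far as the arm can. A call is refused whole if a number of a shift passes 1 or a number of a turn 0.188, either way. A call with a gripper value outside its range is refused whole. The fingers move at their own pace and stop on an object; the grip force is fixed at half the most. Time passes only in rows, so rows that do not move let the fingers close, or fill a call up. It gives the time, the measured TCP pose, the force, the opening and the grip force at its end, in the units of the state.
- manip.get_obs(): the state, without advancing time (a new reading comes with each control period).
- manip.read_camera(name): name is "scene" or "top" or "wrist"; returns a dict with "img" (400x640x3 uint8, red, green, blue), "intrinsics" (3x3 intrinsics, pixels), "T" (4x4, takes a point from camera to world coordinates). Camera axes: x right, y down, z forward; pixel columns grow to the right and rows downward; lengths in mm; the calibration is good to about 2 mm. The wrist camera is an equidistant fisheye: a pixel r from the principal point sees the ray r / f radians off the axis. A picture is of the moment at which its call begins. There is no depth.
- manip.job_done(): hands the job in; it is judged then, once.
Trained networks look in the newest picture that a camera, given by its name, has taken for a name from the list of things; names that differ only in an ending like _2 or _b are one class to them, and where a whole thing is asked for, a point or a joint stands for the part that bears it (a point fixed in the world has none). Each returns a list of dicts, best first, with "p" (0 to 1); they miss things now and then, are a little off and sometimes report something else, mostly with a low value. They report only what shows in the picture. A call takes as long as a camera call.
- manip.spot_in(camera, name): "position" ([row, column] in pixels, amid what is visible of it).
The state is a dict: "t": time; "joint_pos": joint angles; "qvel": joint speeds; "joint_torque": joint torques, N m; "ee_pos": TCP position; "eef_rot": TCP orientation; "contact_force": force on the tool from outside, world axes, zero at the start; "ft_torque": the same for the moment, N m; "finger_gap": finger opening in mm; "grip_force": force on a finger pad.
Only numpy, scipy, OpenCV 4.12 (cv2) and the standard library are available. Lean on these libraries where they do the work, as an engineer would, in place of code of your own. Each camera call takes 0.05 s, during which the arm holds its last target. There are 200 camera calls.

## Working session

There is one attempt and no reset: what is moved stays moved. The work goes in short steps, Python scripts to look and compute and a tool call to move; the robot and the scene stay as the last step left them, time stands still between calls to the robot, and variables do not carry over. Pictures are saved under pics/ and viewed, at most 14 in all, crops included, and the job is handed in when it is done.

Besides the shell and the picture viewer there is one more tool, called after "Emit:" by a JSON object that holds its "name" and its "arguments". carry_out: Moves the arm, as the interface text tells. Its arguments: {"type":"object","properties":{"moves":{"type":"array","items":{"type":"object","properties":{"hand":{"type":"number"},"delta_pos":{"type":"array","items":{"type":"number"}},"twist":{"type":"array","items":{"type":"number"}}}}}},"required":["moves"]}

```bash
mkdir -p pics; ls
cat > h.py <<'E'
import numpy as np, cv2
from cell import manip
names=["dark_log","pale_log","chock","crate","drum","timber_wagon","red_wagon","green_wagon","tree","hut"]
def shot(cam,fn=None):
    c=manip.read_camera(cam)
    if fn: cv2.imwrite("pics/"+fn,c["img"][:,:,::-1])
    return c
def ray(c,r,col):
    K=c["intrinsics"];T=c["T"]
    d=np.array([(col-K[0,2])/K[0,0],(r-K[1,2])/K[1,1],1.])
    return T[:3,3],T[:3,:3]@d
def p2w(c,r,col,z):
    o,d=ray(c,r,col); return o+d*(z-o[2])/d[2]
def w2p(c,p):
    T=c["T"];q=T[:3,:3].T@(np.array(p,float)-T[:3,3]);K=c["intrinsics"]
    return K[1,1]*q[1]/q[2]+K[1,2],K[0,0]*q[0]/q[2]+K[0,2]
E
python3 - <<'E'
from h import *
np.set_printoptions(precision=1,suppress=True)
hz=dict(dark_log=16,pale_log=16,chock=8,crate=30,drum=40,timber_wagon=34,red_wagon=40,green_wagon=40,tree=25,hut=30)
for cam in("top","scene"):
    c=shot(cam,cam+"0.png"); print(cam,c["T"],c["intrinsics"])
    for n in names:
        for d in manip.spot_in(cam,n)[:2]:
            r,q=d["position"];print(n,round(d["p"],2),round(r),round(q),p2w(c,r,q,hz[n]))
o=manip.get_obs();print(o["t"],o["ee_pos"],o["eef_rot"],o["finger_gap"])
E
```

```text
pics
top [[  -0.    -1.     0.1  327.1]
 [  -1.     0.     0.    -2.9]
 [  -0.    -0.1   -1.  1465.6]
 [   0.     0.     0.     1. ]] [[513.    0.  319.1]
 [  0.  513.  194.7]
 [  0.    0.    1. ]]
dark_log 0.54 218 190 [469.3 370.9  16. ]
pale_log 0.6 210 381 [ 479.7 -173.    16. ]
pale_log 0.46 231 250 [430.2 198.5  16. ]
chock 0.54 232 249 [425.8 204.5   8. ]
crate 0.67 216 312 [465.2  23.   30. ]
drum 0.71 214 451 [ 458.3 -364.1   40. ]
drum 0.38 207 349 [488.  -81.2  40. ]
timber_wagon 0.77 171 418 [ 585.3 -279.2   34. ]
red_wagon 0.74 165 323 [608.1 -11.   40. ]
green_wagon 0.76 166 228 [613.4 256.4  40. ]
tree 0.51 206 349 [492.3 -82.7  25. ]
hut 0.42 208 290 [489.5  83.3  30. ]
scene [[  -0.8    0.4   -0.5 1115.4]
 [   0.7    0.4   -0.6  644.1]
 [  -0.    -0.8   -0.6  613.7]
 [   0.     0.     0.     1. ]] [[452.5   0.  320.4]
 [  0.  452.5 197.6]
 [  0.    0.    1. ]]
dark_log 0.17 279 389 [615.3 266.3  16. ]
pale_log 0.59 168 303 [ 473.4 -157.2   16. ]
chock 0.73 230 420 [447.1 205.    8. ]
crate 0.67 193 352 [476.4  25.8  30. ]
drum 0.7 137 260 [ 478.6 -342.2   40. ]
drum 0.38 267 484 [481.1 375.6  40. ]
timber_wagon 0.82 168 235 [ 621.1 -248.3   34. ]
red_wagon 0.59 212 363 [521.7 106.7  40. ]
red_wagon 0.58 210 298 [624.1   7.6  40. ]
green_wagon 0.66 280 388 [637.3 280.8  40. ]
tree 0.56 184 314 [512.8 -67.5  25. ]
hut 0.78 211 364 [508.   97.8  30. ]
hut 0.62 195 350 [486.1  31.3  30. ]
1.1 [ 242.8 -629.9  248.3] [ 3.1 -0.   0.4] 84.95467836597824
```

Run:
```python
import cv2
a=cv2.imread("pics/top0.png")
cv2.imwrite("pics/c1.png",cv2.resize(a[130:250,160:320],None,fx=5,fy=5,interpolation=cv2.INTER_CUBIC))
cv2.imwrite("pics/c2.png",cv2.resize(a[130:250,320:480],None,fx=5,fy=5,interpolation=cv2.INTER_CUBIC))
cv2.imwrite("pics/s1.png",cv2.resize(cv2.imread("pics/scene0.png"),(800,500)))
```

```text
(no output)
```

View pics/c1.png

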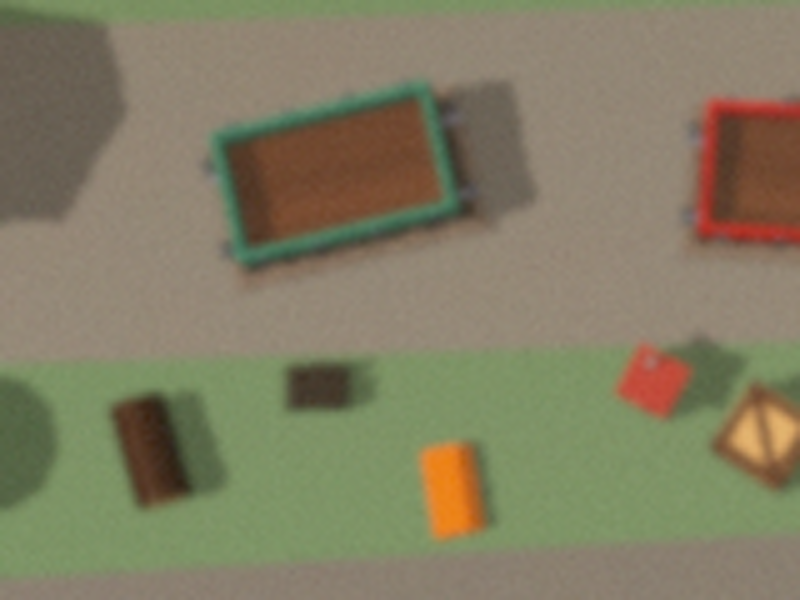

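View pics/c2.png

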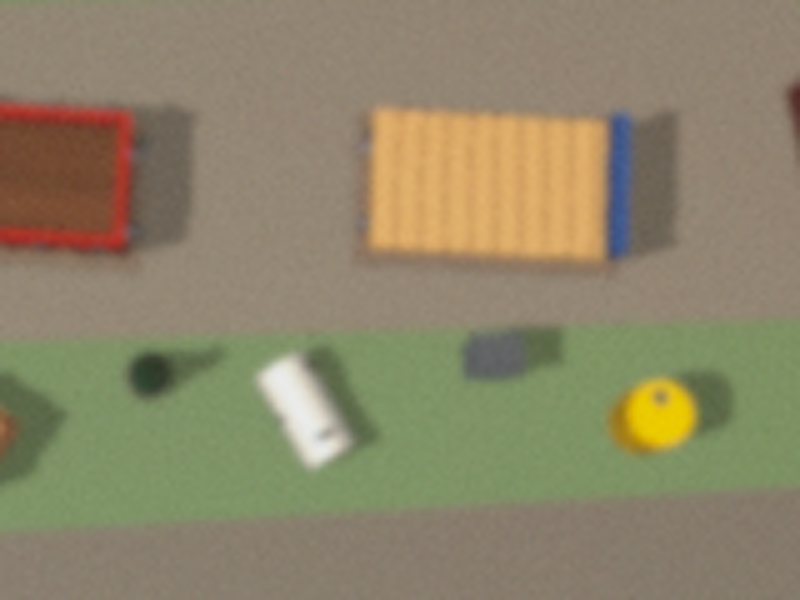

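View pics/s1.png

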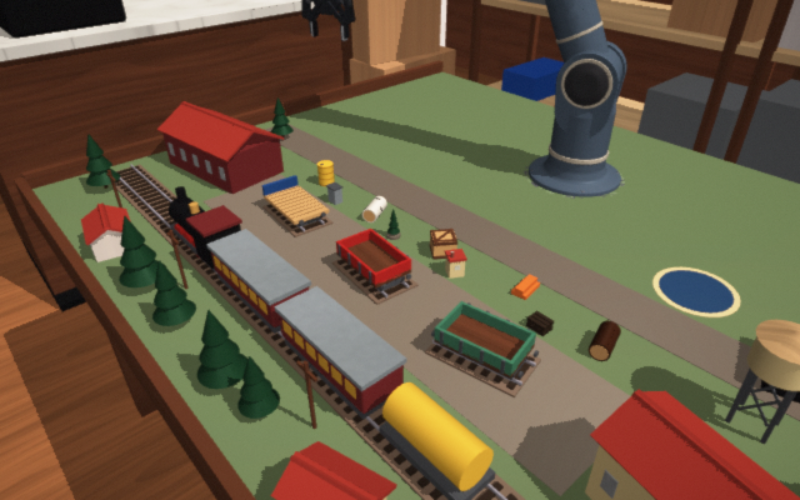

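```bash
cat >> h.py <<'E'
def full(k,x,y): return 130+(y+.5)/5-.5,(160 if k==1 else 320)+(x+.5)/5-.5
def goto(x,y,z,yaw=None,n=None):
    "print rows (units) from present pose to the target, tool pointing down"
    from scipy.spatial.transform import Rotation as Ro
    o=manip.get_obs();p=np.array(o["ee_pos"]);r,pi,yw=o["eef_rot"]
    R=Ro.from_euler("xyz",[r,pi,yw]).as_matrix()
    yw=np.arctan2(R[1,0],R[0,0])
    dyaw=0 if yaw is None else (yaw-yw+np.pi)%(2*np.pi)-np.pi
    v=np.array([x,y,z])-p
    if n is None: n=int(np.ceil(max(abs(dyaw)/.18,np.linalg.norm(v)/35,1)))
    a=yw;
    print("pos",p.round(1),"yaw",round(yw,3),"tilt",np.round([np.arctan2(np.sin(r-np.pi),np.cos(r-np.pi)),pi],3),"j7",round(o["joint_pos"][6],2),"t",round(o["t"],2),"gap",round(o["finger_gap"],1),"F",np.round(o["contact_force"],1),"n",n)
    for i in range(n):
        s=v/n/25
        print([round(float(q),2) for q in (s[0]*np.cos(a)+s[1]*np.sin(a), s[0]*np.sin(a)-s[1]*np.cos(a), -s[2])], round(-dyaw/n,3))
        a+=dyaw/n
E
python3 - <<'E'
from h import *
np.set_printoptions(precision=3,suppress=True)
c=shot("top")
P=lambda k,x,y,z:p2w(c,*full(k,x,y),z)
def ax(n,k,a,b,z):
    A,B=P(k,*a,z),P(k,*b,z);d=B-A
    print(n,"c",((A+B)/2)[:2].round(1),"len",np.linalg.norm(d).round(1),"ang",np.arctan2(d[1],d[0]).round(3))
ax("dark",1,(137,398),(164,501),18)
ax("pale",2,(278,364),(333,454),18)
ax("chock",1,(445,446),(460,535),8)
print("drum",P(2,661,413,50))
ax("crate e1",1,(760,385),(712,447),38);ax("crate e2",1,(712,447),(780,490),38)
print("hut",P(1,655,382,40)); print("tree",P(2,150,372,30))
g=[P(1,*q,54) for q in((212,133),(425,83),(462,210),(242,262))]
print("green",np.mean(g,0),[np.linalg.norm(g[i]-g[i-1]) for i in range(4)], np.arctan2(*( (g[0]+g[3]-g[1]-g[2])[[1,0]])))
g=[P(1,708,100,54),P(2,133,112,54),P(2,128,245,54),P(1,697,240,54)]
print("red",np.mean(g,0),[np.linalg.norm(g[i]-g[i-1]) for i in range(4)], np.arctan2(*( (g[0]+g[3]-g[1]-g[2])[[1,0]])))
L=(P(2,372,107,34)+P(2,368,250,34))/2; H=(P(2,630,115,56)+P(2,628,258,56))/2
d=L-H;print("timber",L,H,(L+H)/2,np.hypot(d[0],d[1]),np.arctan2(d[1],d[0]))
o=manip.get_obs();print(o["eef_rot"],o["joint_pos"])
E
```

```text
dark c [466.3 370.1] len 61.1 ang -2.88
pale c [ 474.4 -171.7] len 59.6 ang -2.635
chock c [439.1 200.4] len 51.6 ang -2.984
drum [ 463.457 -364.434   50.   ]
crate e1 c [474.1  37.2] len 43.9 ang 2.46
crate e2 c [444.6  32.3] len 45.0 ang -2.162
hut [494.243  82.013  40.   ]
tree [496.486 -83.701  30.   ]
green [616.23  258.204  54.   ] [np.float64(75.92303274300085), np.float64(122.6837448648632), np.float64(76.02017903748019), np.float64(125.87636111569864)] 1.7790235318530951
red [607.333 -11.515  54.   ] [np.float64(80.06622775336272), np.float64(126.6728336760103), np.float64(75.82604212262679), np.float64(128.93658693886601)] 1.504536066012004
timber [ 603.202 -212.081   34.   ] [ 590.349 -352.985   56.   ] [ 596.776 -282.533   45.   ] 141.48822439997988 1.4798303708194673
[ 3.141 -0.     0.368] [ 1.174  0.469 -0.049  1.532  0.024  1.141 -0.082]
```

View pics/top0.png

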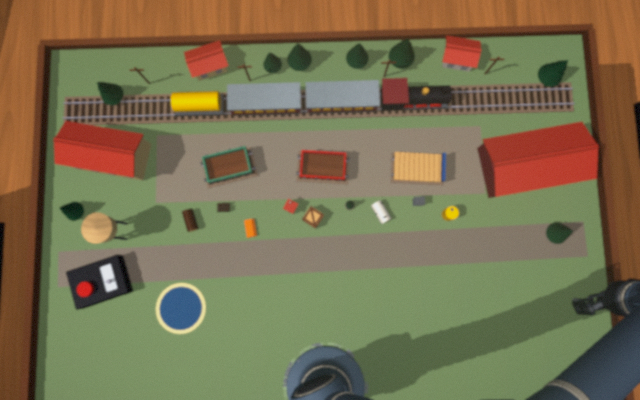

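Run:
```python
from h import *
goto(463.5,-364.4,120,.368,n=10)
```

```text
pos [ 242.8 -629.9  248.3] yaw 0.368 tilt [-0. -0.] j7 -0.08 t 1.15 gap 85.2 F [ 0.3  1.2 -0.1] n 10
[1.21, -0.67, 0.51] -0.0
[1.21, -0.67, 0.51] -0.0
[1.21, -0.67, 0.51] -0.0
[1.21, -0.67, 0.51] -0.0
[1.21, -0.67, 0.51] -0.0
[1.21, -0.67, 0.51] -0.0
[1.21, -0.67, 0.51] -0.0
[1.21, -0.67, 0.51] -0.0
[1.21, -0.67, 0.51] -0.0
[1.21, -0.67, 0.51] -0.0
```

Emit:
{"name": "carry_out", "arguments": {"moves": [{"hand":1,"delta_pos":[0.81,-0.45,0.34],"twist":[0,0,0]},{"hand":1,"delta_pos":[0.81,-0.45,0.34],"twist":[0,0,0]},{"hand":1,"delta_pos":[0.81,-0.45,0.34],"twist":[0,0,0]},{"hand":1,"delta_pos":[0.81,-0.45,0.34],"twist":[0,0,0]},{"hand":1,"delta_pos":[0.81,-0.45,0.34],"twist":[0,0,0]}]}}

```text
t: 1.78
ee_pos: [318.2, -539.5, 205.3]
eef_rot: [3.142, -0.0, 0.369]
contact_force: [-0.8, -0.4, 0.1]
finger_gap: 85.3
grip_force: 0.0
```

Emit:
{"name": "carry_out", "arguments": {"moves": [{"hand":1,"delta_pos":[0.81,-0.45,0.34],"twist":[0,0,0]},{"hand":1,"delta_pos":[0.81,-0.45,0.34],"twist":[0,0,0]},{"hand":1,"delta_pos":[0.81,-0.45,0.34],"twist":[0,0,0]},{"hand":1,"delta_pos":[0.81,-0.45,0.34],"twist":[0,0,0]},{"hand":1,"delta_pos":[0.81,-0.45,0.34],"twist":[0,0,0]}]}}

```text
t: 2.4
ee_pos: [392.3, -450.6, 162.9]
eef_rot: [3.141, -0.0, 0.368]
contact_force: [0.1, 0.8, -0.2]
finger_gap: 85.5
grip_force: 0.0
```

Emit:
{"name": "carry_out", "arguments": {"moves": [{"hand":1,"delta_pos":[0.81,-0.45,0.34],"twist":[0,0,0]},{"hand":1,"delta_pos":[0.81,-0.45,0.34],"twist":[0,0,0]},{"hand":1,"delta_pos":[0.81,-0.45,0.34],"twist":[0,0,0]},{"hand":1,"delta_pos":[0.81,-0.45,0.34],"twist":[0,0,0]},{"hand":1,"delta_pos":[0.81,-0.45,0.34],"twist":[0,0,0]}]}}

```text
t: 3.02
ee_pos: [466.3, -361.7, 120.4]
eef_rot: [3.141, -0.0, 0.368]
contact_force: [0.0, 0.1, 0.1]
finger_gap: 85.1
grip_force: 0.0
```

Emit:
{"name": "carry_out", "arguments": {"moves": [{"hand":1,"delta_pos":[-0.14,0.06,0.68],"twist":[0,0,0]},{"hand":1,"delta_pos":[0,0,0.68],"twist":[0,0,0]},{"hand":1,"delta_pos":[0,0,0.68],"twist":[0,0,0]},{"hand":1,"delta_pos":[0,0,0.68],"twist":[0,0,0]},{"hand":1,"delta_pos":[0,0,0.68],"twist":[0,0,0]}]}}

```text
t: 3.65
ee_pos: [462.5, -366.1, 34.5]
eef_rot: [-3.142, 0.0, 0.367]
contact_force: [-0.5, 0.5, -0.7]
finger_gap: 85.3
grip_force: 0.0
```

Emit:
{"name": "carry_out", "arguments": {"moves": [{"hand":0,"delta_pos":[0,0,0],"twist":[0,0,0]},{"hand":0,"delta_pos":[0,0,0],"twist":[0,0,0]},{"hand":0,"delta_pos":[0,0,0],"twist":[0,0,0]},{"hand":0,"delta_pos":[0,0,0],"twist":[0,0,0]},{"hand":0,"delta_pos":[0,0,0],"twist":[0,0,0]}]}}

```text
t: 4.28
ee_pos: [463.5, -366.1, 36.8]
eef_rot: [3.14, -0.001, 0.368]
contact_force: [1.2, 0.8, 5.2]
finger_gap: 34.1
grip_force: 59.9
```

Emit:
{"name": "carry_out", "arguments": {"moves": [{"hand":0,"delta_pos":[0,0,-0.4],"twist":[0,0,0]},{"hand":0,"delta_pos":[0,0,-0.9],"twist":[0,0,0]},{"hand":0,"delta_pos":[0,0,-0.9],"twist":[0,0,0]},{"hand":0,"delta_pos":[0,0,-0.9],"twist":[0,0,0]},{"hand":0,"delta_pos":[0,0,-0.9],"twist":[0,0,0]}]}}

```text
t: 4.9
ee_pos: [462.2, -365.6, 136.5]
eef_rot: [-3.141, 0.001, 0.368]
contact_force: [0.1, 0.8, -1.9]
finger_gap: 34.4
grip_force: 59.9
```

Emit:
{"name": "carry_out", "arguments": {"moves": [{"hand":0,"delta_pos":[0.59,-0.84,0],"twist":[0,0,0]},{"hand":0,"delta_pos":[0.59,-0.84,0],"twist":[0,0,0]},{"hand":0,"delta_pos":[0.59,-0.84,0],"twist":[0,0,0]},{"hand":0,"delta_pos":[0.59,-0.84,0],"twist":[0,0,0]},{"hand":0,"delta_pos":[0.59,-0.84,0],"twist":[0,0,0]}]}}

```text
t: 5.52
ee_pos: [493.5, -240.5, 135.8]
eef_rot: [-3.141, 0.001, 0.368]
contact_force: [-0.6, -0.0, -1.4]
finger_gap: 34.8
grip_force: 60.0
```

Emit:
{"name": "carry_out", "arguments": {"moves": [{"hand":0,"delta_pos":[0.59,-0.84,0],"twist":[0,0,0]},{"hand":0,"delta_pos":[0.59,-0.84,0],"twist":[0,0,0]},{"hand":0,"delta_pos":[0.59,-0.84,0],"twist":[0,0,0]},{"hand":0,"delta_pos":[0.59,-0.84,0],"twist":[0,0,0]},{"hand":0,"delta_pos":[0.59,-0.84,0],"twist":[0,0,0]}]}}

```text
t: 6.15
ee_pos: [524.6, -116.2, 135.9]
eef_rot: [-3.142, 0.001, 0.368]
contact_force: [0.4, 0.4, -0.4]
finger_gap: 34.6
grip_force: 60.0
```

Emit:
{"name": "carry_out", "arguments": {"moves": [{"hand":0,"delta_pos":[0.59,-0.84,0],"twist":[0,0,0]},{"hand":0,"delta_pos":[0.59,-0.84,0],"twist":[0,0,0]},{"hand":0,"delta_pos":[0.59,-0.84,0],"twist":[0,0,0]},{"hand":0,"delta_pos":[0.59,-0.84,0],"twist":[0,0,0]},{"hand":0,"delta_pos":[0.59,-0.84,0],"twist":[0,0,0]}]}}

```text
t: 6.78
ee_pos: [555.6, 8.2, 135.8]
eef_rot: [3.141, 0.001, 0.368]
contact_force: [0.7, 0.4, -1.5]
finger_gap: 35.0
grip_force: 60.0
```

Emit:
{"name": "carry_out", "arguments": {"moves": [{"hand":0,"delta_pos":[0.59,-0.84,0],"twist":[0,0,0]},{"hand":0,"delta_pos":[0.59,-0.84,0],"twist":[0,0,0]},{"hand":0,"delta_pos":[0.59,-0.84,0],"twist":[0,0,0]},{"hand":0,"delta_pos":[0.59,-0.84,0],"twist":[0,0,0]},{"hand":0,"delta_pos":[0.59,-0.84,0],"twist":[0,0,0]}]}}

```text
t: 7.4
ee_pos: [586.7, 132.5, 135.7]
eef_rot: [3.141, 0.001, 0.368]
contact_force: [0.2, 0.3, -2.3]
finger_gap: 34.3
grip_force: 60.0
```

Emit:
{"name": "carry_out", "arguments": {"moves": [{"hand":0,"delta_pos":[0.59,-0.84,0],"twist":[0,0,0]},{"hand":0,"delta_pos":[0.59,-0.84,0],"twist":[0,0,0]},{"hand":0,"delta_pos":[0.59,-0.84,0],"twist":[0,0,0]},{"hand":0,"delta_pos":[0.59,-0.84,0],"twist":[0,0,0]},{"hand":0,"delta_pos":[0,0,0],"twist":[0,0,0]}]}}

```text
t: 8.02
ee_pos: [611.7, 235.5, 135.8]
eef_rot: [-3.14, -0.001, 0.372]
contact_force: [0.2, 0.2, -2.2]
finger_gap: 34.6
grip_force: 60.0
```

Run:
```python
from h import *
shot("wrist","w1.png")
goto(616.2,258.2,75,.368,n=5)
```

```text
pos [611.7 233.3 135.6] yaw 0.37 tilt [0. 0.] j7 -1.76 t 8.07 gap 34.7 F [ 0.5 -0.8 -1.4] n 5
[0.11, -0.17, 0.48] 0.0
[0.11, -0.17, 0.48] 0.0
[0.11, -0.17, 0.48] 0.0
[0.11, -0.17, 0.48] 0.0
[0.11, -0.17, 0.48] 0.0
```

View pics/w1.png

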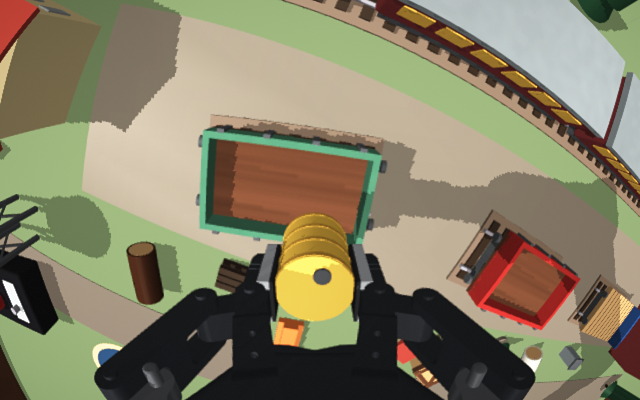

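Emit:
{"name": "carry_out", "arguments": {"moves": [{"hand":0,"delta_pos":[0.27,-0.42,0.2],"twist":[0,0,0]},{"hand":0,"delta_pos":[0.28,-0.43,0.5],"twist":[0,0,0]},{"hand":0,"delta_pos":[0,0,0.7],"twist":[0,0,0]},{"hand":0,"delta_pos":[0,0,0.7],"twist":[0,0,0]},{"hand":0,"delta_pos":[0,0,0.4],"twist":[0,0,0]}]}}

```text
t: 8.7
ee_pos: [616.2, 255.3, 71.0]
eef_rot: [3.141, 0.003, 0.367]
contact_force: [-0.0, -0.8, -2.6]
finger_gap: 34.7
grip_force: 60.0
```

Run:
```python
from h import *
goto(616.2,258.2,72,.368,n=1)
```

```text
pos [616.2 255.3  71. ] yaw 0.367 tilt [-0.001  0.003] j7 -1.81 t 8.7 gap 34.7 F [-0.  -0.8 -2.6] n 1
[0.04, -0.11, -0.04] -0.001
```

Emit:
{"name": "carry_out", "arguments": {"moves": [{"hand":0,"delta_pos":[0,0,0.05],"twist":[0,0,0]},{"hand":0.65,"delta_pos":[0,0,0],"twist":[0,0,0]},{"hand":0.65,"delta_pos":[0,0,0],"twist":[0,0,0]},{"hand":0.65,"delta_pos":[0,0,0],"twist":[0,0,0]},{"hand":0.65,"delta_pos":[0,0,-0.3],"twist":[0,0,0]}]}}

```text
t: 9.32
ee_pos: [616.8, 256.4, 79.5]
eef_rot: [3.141, 0.001, 0.368]
contact_force: [-0.0, -0.3, -0.2]
finger_gap: 55.7
grip_force: 0.0
```

Emit:
{"name": "carry_out", "arguments": {"moves": [{"hand":0.65,"delta_pos":[0,0,-0.5],"twist":[0,0,0]},{"hand":0.65,"delta_pos":[0,0,-0.8],"twist":[0,0,0]},{"hand":0.65,"delta_pos":[0,0,-0.8],"twist":[0,0,0]},{"hand":0.9,"delta_pos":[0,0,-0.8],"twist":[0,0,0]},{"hand":1,"delta_pos":[0,0,0],"twist":[0,0,-0.18]}]}}

```text
t: 9.95
ee_pos: [618.4, 257.3, 155.6]
eef_rot: [3.14, -0.005, 0.553]
contact_force: [-0.2, 0.4, -0.3]
finger_gap: 85.3
grip_force: 0.0
```

Run:
```python
from h import *
goto(466.3,370.1,110,1.833,n=8)
```

```text
pos [618.4 257.3 155.6] yaw 0.553 tilt [-0.001 -0.005] j7 -1.63 t 9.95 gap 85.3 F [-0.2  0.4 -0.3] n 8
[-0.35, -0.88, 0.23] -0.16
[-0.21, -0.92, 0.23] -0.16
[-0.06, -0.94, 0.23] -0.16
[0.09, -0.94, 0.23] -0.16
[0.24, -0.91, 0.23] -0.16
[0.39, -0.86, 0.23] -0.16
[0.52, -0.79, 0.23] -0.16
[0.64, -0.7, 0.23] -0.16
```

Emit:
{"name": "carry_out", "arguments": {"moves": [{"hand":1,"delta_pos":[-0.35,-0.88,0.23],"twist":[0,0,-0.16]},{"hand":1,"delta_pos":[-0.21,-0.92,0.23],"twist":[0,0,-0.16]},{"hand":1,"delta_pos":[-0.06,-0.94,0.23],"twist":[0,0,-0.16]},{"hand":1,"delta_pos":[0.09,-0.94,0.23],"twist":[0,0,-0.16]},{"hand":1,"delta_pos":[0.24,-0.91,0.23],"twist":[0,0,-0.16]}]}}

```text
t: 10.58
ee_pos: [522.3, 327.4, 124.3]
eef_rot: [3.14, -0.0, 1.353]
contact_force: [0.7, 0.4, 0.4]
finger_gap: 85.6
grip_force: 0.0
```

Emit:
{"name": "carry_out", "arguments": {"moves": [{"hand":1,"delta_pos":[0.39,-0.86,0.23],"twist":[0,0,-0.16]},{"hand":1,"delta_pos":[0.52,-0.79,0.23],"twist":[0,0,-0.16]},{"hand":1,"delta_pos":[0.64,-0.7,0.23],"twist":[0,0,-0.16]},{"hand":1,"delta_pos":[0,0,0],"twist":[0,0,0]},{"hand":1,"delta_pos":[0,0,0],"twist":[0,0,0]}]}}

```text
t: 11.2
ee_pos: [467.3, 369.0, 106.7]
eef_rot: [3.14, 0.001, 1.824]
contact_force: [0.4, -0.2, -1.1]
finger_gap: 85.3
grip_force: 0.0
```

Run:
```python
from h import *
c=shot("wrist","w2.png")
print(c["T"].round(3),c["intrinsics"])
goto(466.3,370.1,20,1.833,n=5)
```

```text
[[ 9.68000e-01  2.37000e-01  8.20000e-02  4.45247e+02]
 [ 2.51000e-01 -9.16000e-01 -3.14000e-01  4.51062e+02]
 [ 1.00000e-03  3.25000e-01 -9.46000e-01  2.32555e+02]
 [ 0.00000e+00  0.00000e+00  0.00000e+00  1.00000e+00]] [[309.70691629   0.         314.33016973]
 [  0.         309.70691629 195.93111898]
 [  0.           0.           1.        ]]
pos [467.5 368.8 106.6] yaw 1.824 tilt [-0.001  0.001] j7 -0.85 t 11.25 gap 85.6 F [ 0.3 -0.3 -0.6] n 5
[0.01, -0.01, 0.69] -0.002
[0.01, -0.01, 0.69] -0.002
[0.01, -0.01, 0.69] -0.002
[0.01, -0.01, 0.69] -0.002
[0.01, -0.01, 0.69] -0.002
```

View pics/w2.png

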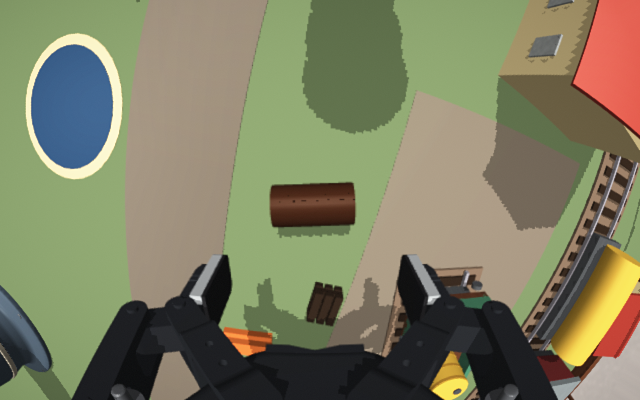

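```bash
cat >> h.py <<'E'
def fw(c,r,col,z):
    K=c["intrinsics"];T=c["T"];d=np.array([(col-K[0,2])/K[0,0],(r-K[1,2])/K[1,1]]);t=np.linalg.norm(d)
    v=np.r_[np.sin(t)*d/max(t,1e-9),np.cos(t)];v=T[:3,:3]@v
    return T[:3,3]+v*(z-T[2,3])/v[2]
E
python3 - <<'E'
from h import *
c=manip.read_camera("wrist")
for z in (0,16,25): print(z,fw(c,205,312.5,z))
a,b=fw(c,205.5,270.5,16),fw(c,204.5,354.5,16);print(a,b,b-a)
E
```

```text
0 [466.10289273 365.73798861   0.        ]
16 [464.6821166  371.59733622  16.        ]
25 [463.88293003 374.89321925  25.        ]
[434.19755493 363.24908006  16.        ] [495.10776853 379.83712079  16.        ] [60.9102136  16.58804073  0.        ]
```

Emit:
{"name": "carry_out", "arguments": {"moves": [{"hand":1,"delta_pos":[0.1,-0.06,0.6],"twist":[0,0,0]},{"hand":1,"delta_pos":[0,0,0.8],"twist":[0,0,0]},{"hand":1,"delta_pos":[0,0,0.8],"twist":[0,0,0]},{"hand":1,"delta_pos":[0,0,0.7],"twist":[0,0,0]},{"hand":1,"delta_pos":[0,0,0.55],"twist":[0,0,0]}]}}

```text
t: 11.92
ee_pos: [463.3, 371.4, 18.0]
eef_rot: [-3.14, 0.001, 1.828]
contact_force: [-0.1, 0.2, 0.2]
finger_gap: 84.9
grip_force: 0.0
```

Emit:
{"name": "carry_out", "arguments": {"moves": [{"hand":1,"delta_pos":[0,0,0],"twist":[0,0,0]},{"hand":0,"delta_pos":[0,0,0],"twist":[0,0,0]},{"hand":0,"delta_pos":[0,0,0],"twist":[0,0,0]},{"hand":0,"delta_pos":[0,0,0],"twist":[0,0,0]},{"hand":0,"delta_pos":[0,0,0],"twist":[0,0,0]}]}}

```text
t: 12.55
ee_pos: [464.4, 372.6, 21.0]
eef_rot: [3.139, -0.001, 1.828]
contact_force: [-1.1, 0.0, 6.7]
finger_gap: 58.9
grip_force: 64.7
```

Run:
```python
from h import *
goto(598.8,-320,130,1.516,n=29)
```

```text
pos [464.4 372.6  21. ] yaw 1.828 tilt [-0.002 -0.001] j7 -0.93 t 12.55 gap 58.9 F [-1.1  0.   6.7] n 29
[-0.97, -0.06, -0.15] 0.011
[-0.97, -0.05, -0.15] 0.011
[-0.97, -0.04, -0.15] 0.011
[-0.97, -0.03, -0.15] 0.011
[-0.97, -0.02, -0.15] 0.011
[-0.97, -0.01, -0.15] 0.011
[-0.97, -0.0, -0.15] 0.011
[-0.97, 0.01, -0.15] 0.011
[-0.97, 0.02, -0.15] 0.011
[-0.97, 0.03, -0.15] 0.011
[-0.97, 0.04, -0.15] 0.011
[-0.97, 0.05, -0.15] 0.011
[-0.97, 0.06, -0.15] 0.011
[-0.97, 0.07, -0.15] 0.011
[-0.97, 0.08, -0.15] 0.011
[-0.97, 0.09, -0.15] 0.011
[-0.97, 0.1, -0.15] 0.011
[-0.97, 0.11, -0.15] 0.011
[-0.97, 0.12, -0.15] 0.011
[-0.96, 0.13, -0.15] 0.011
[-0.96, 0.15, -0.15] 0.011
[-0.96, 0.16, -0.15] 0.011
[-0.96, 0.17, -0.15] 0.011
[-0.96, 0.18, -0.15] 0.011
[-0.96, 0.19, -0.15] 0.011
[-0.95, 0.2, -0.15] 0.011
[-0.95, 0.21, -0.15] 0.011
[-0.95, 0.22, -0.15] 0.011
[-0.95, 0.23, -0.15] 0.011
```

Emit:
{"name": "carry_out", "arguments": {"moves": [{"hand":0,"delta_pos":[0,0,-0.6],"twist":[0,0,0]},{"hand":0,"delta_pos":[0,0,-1],"twist":[0,0,0]},{"hand":0,"delta_pos":[0,0,-1],"twist":[0,0,0]},{"hand":0,"delta_pos":[0,0,-1],"twist":[0,0,0.156]},{"hand":0,"delta_pos":[0,0,-0.9],"twist":[0,0,0.156]}]}}

```text
t: 13.18
ee_pos: [463.7, 371.4, 133.8]
eef_rot: [3.141, -0.0, 1.51]
contact_force: [-0.0, -0.1, -0.8]
finger_gap: 59.1
grip_force: 64.3
```

Emit:
{"name": "carry_out", "arguments": {"moves": [{"hand":0,"delta_pos":[-0.97,0.24,0],"twist":[0,0,0]},{"hand":0,"delta_pos":[-0.97,0.24,0],"twist":[0,0,0]},{"hand":0,"delta_pos":[-0.97,0.24,0],"twist":[0,0,0]},{"hand":0,"delta_pos":[-0.97,0.24,0],"twist":[0,0,0]},{"hand":0,"delta_pos":[-0.97,0.24,0],"twist":[0,0,0]}]}}

```text
t: 13.8
ee_pos: [487.0, 248.0, 132.9]
eef_rot: [3.141, 0.0, 1.516]
contact_force: [0.1, -0.5, -1.3]
finger_gap: 58.9
grip_force: 64.2
```

Emit:
{"name": "carry_out", "arguments": {"moves": [{"hand":0,"delta_pos":[-0.97,0.24,0],"twist":[0,0,0]},{"hand":0,"delta_pos":[-0.97,0.24,0],"twist":[0,0,0]},{"hand":0,"delta_pos":[-0.97,0.24,0],"twist":[0,0,0]},{"hand":0,"delta_pos":[-0.97,0.24,0],"twist":[0,0,0]},{"hand":0,"delta_pos":[-0.97,0.24,0],"twist":[0,0,0]}]}}

```text
t: 14.42
ee_pos: [510.2, 125.3, 132.9]
eef_rot: [3.141, 0.0, 1.516]
contact_force: [-0.4, -0.3, -0.6]
finger_gap: 58.7
grip_force: 64.2
```

Emit:
{"name": "carry_out", "arguments": {"moves": [{"hand":0,"delta_pos":[-0.97,0.24,0],"twist":[0,0,0]},{"hand":0,"delta_pos":[-0.97,0.24,0],"twist":[0,0,0]},{"hand":0,"delta_pos":[-0.97,0.24,0],"twist":[0,0,0]},{"hand":0,"delta_pos":[-0.97,0.24,0],"twist":[0,0,0]},{"hand":0,"delta_pos":[-0.97,0.24,0],"twist":[0,0,0]}]}}

```text
t: 15.05
ee_pos: [533.4, 2.6, 132.9]
eef_rot: [3.141, 0.0, 1.516]
contact_force: [-0.9, -0.7, -0.7]
finger_gap: 58.9
grip_force: 64.2
```

Emit:
{"name": "carry_out", "arguments": {"moves": [{"hand":0,"delta_pos":[-0.97,0.24,0],"twist":[0,0,0]},{"hand":0,"delta_pos":[-0.97,0.24,0],"twist":[0,0,0]},{"hand":0,"delta_pos":[-0.97,0.24,0],"twist":[0,0,0]},{"hand":0,"delta_pos":[-0.97,0.24,0],"twist":[0,0,0]},{"hand":0,"delta_pos":[-0.97,0.24,0],"twist":[0,0,0]}]}}

```text
t: 15.68
ee_pos: [556.7, -120.0, 132.9]
eef_rot: [3.142, 0.0, 1.516]
contact_force: [0.8, 0.2, -0.2]
finger_gap: 59.3
grip_force: 64.2
```

Emit:
{"name": "carry_out", "arguments": {"moves": [{"hand":0,"delta_pos":[-0.97,0.24,0],"twist":[0,0,0]},{"hand":0,"delta_pos":[-0.97,0.24,0],"twist":[0,0,0]},{"hand":0,"delta_pos":[-0.97,0.24,0],"twist":[0,0,0]},{"hand":0,"delta_pos":[-0.97,0.24,0],"twist":[0,0,0]},{"hand":0,"delta_pos":[-0.97,0.24,0],"twist":[0,0,0]}]}}

```text
t: 16.3
ee_pos: [580.1, -242.8, 132.8]
eef_rot: [3.141, 0.0, 1.516]
contact_force: [-0.2, 0.4, -0.7]
finger_gap: 59.3
grip_force: 64.2
```

Run:
```python
from h import *
c=shot("wrist","w3.png")
goto(595.2,-312.5,130,1.516,n=3)
```

```text
pos [ 580.3 -247.7  132.6] yaw 1.511 tilt [-0.001  0.003] j7 0.03 t 16.35 gap 59.1 F [ 0.8 -3.6  0.9] n 3
[-0.85, 0.25, 0.03] -0.002
[-0.85, 0.25, 0.03] -0.002
[-0.85, 0.25, 0.03] -0.002
```

View pics/w3.png

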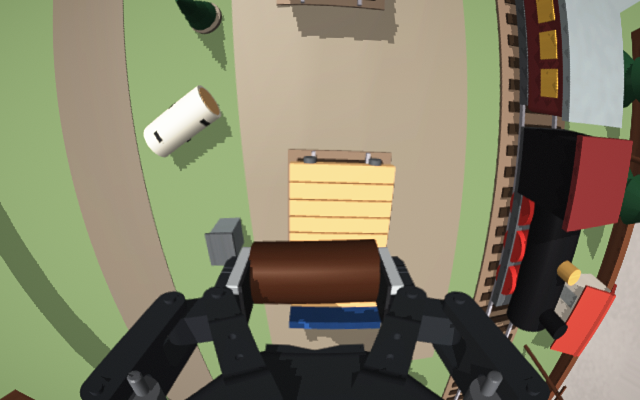

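Run:
```python
from h import *
c=shot("wrist")
# robot has settled a little since w3; find deck colour edges in the new image
im=c["img"].astype(int); cv2.imwrite("pics/w3b.png",c["img"][:,:,::-1])
m=((im[:,:,0]>190)&(im[:,:,1]>140)&(im[:,:,2]<170)&(im[:,:,0]-im[:,:,2]>60)).astype(np.uint8)
m[:,:270]=0;m[:,420:]=0;m[260:]=0
for r in range(150,240,8):
    q=np.flatnonzero(m[r]); 
    if len(q)>40: print(r,q[0],q[-1],fw(c,r,q[0],34)[:2].round(1),fw(c,r,q[-1],34)[:2].round(1))
for col in range(300,385,16):
    q=np.flatnonzero(m[:,col]); print(col,q[0],fw(c,q[0],col,34)[:2].round(1))
```

```text
158 287 392 [ 561.3 -209.5] [ 640.  -213.6]
166 287 394 [ 560.8 -215.6] [ 641.6 -219.9]
174 288 393 [ 561.  -221.8] [ 640.9 -226.2]
182 288 393 [ 560.5 -228. ] [ 641.  -232.6]
190 288 392 [ 560.  -234.4] [ 640.3 -239.1]
198 288 391 [ 559.4 -240.8] [ 639.7 -245.7]
206 288 390 [ 558.8 -247.4] [ 639.  -252.4]
214 288 389 [ 558.2 -254.1] [ 638.4 -259.2]
222 288 388 [ 557.6 -261. ] [ 637.8 -266.1]
230 288 387 [ 556.9 -268. ] [ 637.2 -273.3]
238 289 386 [ 557.1 -275.2] [ 636.6 -280.6]
300 156 [ 571.  -208.6]
316 156 [ 582.8 -209.3]
332 157 [ 594.6 -210.7]
348 158 [ 606.4 -212.1]
364 158 [ 618.5 -212.7]
380 159 [ 630.7 -214. ]
```

Run:
```python
from h import *
goto(592.8,-321,100,1.488,n=4)
```

```text
pos [ 579.9 -245.9  132.4] yaw 1.511 tilt [-0.     0.002] j7 0.03 t 16.4 gap 59.0 F [-0.2  0.1 -0.6] n 4
[-0.74, 0.17, 0.32] 0.006
[-0.74, 0.18, 0.32] 0.006
[-0.74, 0.18, 0.32] 0.006
[-0.74, 0.19, 0.32] 0.006
```

Emit:
{"name": "carry_out", "arguments": {"moves": [{"hand":0,"delta_pos":[-0.74,0.17,0.32],"twist":[0,0,0.006]},{"hand":0,"delta_pos":[-0.74,0.18,0.32],"twist":[0,0,0.006]},{"hand":0,"delta_pos":[-0.74,0.18,0.32],"twist":[0,0,0.006]},{"hand":0,"delta_pos":[-0.74,0.19,0.32],"twist":[0,0,0.006]},{"hand":0,"delta_pos":[0,0,0],"twist":[0,0,0]}]}}

```text
t: 17.02
ee_pos: [592.5, -319.3, 98.9]
eef_rot: [-3.14, 0.0, 1.488]
contact_force: [-0.6, 0.4, -1.0]
finger_gap: 59.0
grip_force: 64.3
```

Run:
```python
from h import *
goto(592.8,-321,56,1.488,n=4)
```

```text
pos [ 592.5 -319.3   98.9] yaw 1.488 tilt [0.002 0.   ] j7 0.1 t 17.02 gap 59.0 F [-0.6  0.4 -1. ] n 4
[-0.02, 0.0, 0.43] 0.0
[-0.02, 0.0, 0.43] 0.0
[-0.02, 0.0, 0.43] 0.0
[-0.02, 0.0, 0.43] 0.0
```

Emit:
{"name": "carry_out", "arguments": {"moves": [{"hand":0,"delta_pos":[-0.03,0,0.43],"twist":[0,0,0]},{"hand":0,"delta_pos":[-0.03,0,0.43],"twist":[0,0,0]},{"hand":0,"delta_pos":[0,0,0.43],"twist":[0,0,0]},{"hand":0,"delta_pos":[0,0,0.43],"twist":[0,0,0]},{"hand":0,"delta_pos":[0,0,0],"twist":[0,0,0]}]}}

```text
t: 17.65
ee_pos: [592.9, -318.0, 56.3]
eef_rot: [-3.14, -0.001, 1.492]
contact_force: [-0.0, -0.6, -0.5]
finger_gap: 58.9
grip_force: 64.2
```

Emit:
{"name": "carry_out", "arguments": {"moves": [{"hand":0,"delta_pos":[-0.04,0,0],"twist":[0,0,0]},{"hand":0,"delta_pos":[-0.04,0,0],"twist":[0,0,0]},{"hand":0,"delta_pos":[-0.04,0,0],"twist":[0,0,0]},{"hand":0,"delta_pos":[0,0,0.02],"twist":[0,0,0]},{"hand":0,"delta_pos":[0,0,0.02],"twist":[0,0,0]}]}}

```text
t: 18.27
ee_pos: [593.1, -321.3, 56.4]
eef_rot: [3.141, 0.0, 1.492]
contact_force: [0.7, -1.6, -0.3]
finger_gap: 58.9
grip_force: 64.2
```

Emit:
{"name": "carry_out", "arguments": {"moves": [{"hand":0,"delta_pos":[-0.04,0,0.02],"twist":[0,0,0]},{"hand":0,"delta_pos":[-0.04,0,0.02],"twist":[0,0,0]},{"hand":0,"delta_pos":[-0.04,0,0.02],"twist":[0,0,0]},{"hand":0,"delta_pos":[0,0,0.02],"twist":[0,0,0]},{"hand":0,"delta_pos":[0,0,0],"twist":[0,0,0]}]}}

```text
t: 18.9
ee_pos: [592.9, -324.0, 55.0]
eef_rot: [3.142, -0.0, 1.492]
contact_force: [-2.4, 1.5, 4.5]
finger_gap: 58.7
grip_force: 64.9
```

Emit:
{"name": "carry_out", "arguments": {"moves": [{"hand":0.85,"delta_pos":[0,0,0],"twist":[0,0,0]},{"hand":0.85,"delta_pos":[0,0,0],"twist":[0,0,0]},{"hand":0.85,"delta_pos":[0,0,0],"twist":[0,0,0]},{"hand":0.85,"delta_pos":[0,0,-0.4],"twist":[0,0,0]},{"hand":0.85,"delta_pos":[0,0,-0.8],"twist":[0,0,0]}]}}

```text
t: 19.52
ee_pos: [592.5, -324.2, 84.7]
eef_rot: [-3.14, -0.001, 1.492]
contact_force: [0.6, -0.3, -0.0]
finger_gap: 72.5
grip_force: 0.0
```

Emit:
{"name": "carry_out", "arguments": {"moves": [{"hand":1,"delta_pos":[0.4,0,-0.8],"twist":[0,0,-0.1]},{"hand":1,"delta_pos":[0.8,0,-0.4],"twist":[0,0,-0.1]},{"hand":1,"delta_pos":[0.8,0,0],"twist":[0,0,-0.1]},{"hand":1,"delta_pos":[0.8,0,0],"twist":[0,0,-0.1]},{"hand":1,"delta_pos":[0,0,0],"twist":[0,0,0]}]}}

```text
t: 20.15
ee_pos: [587.1, -253.4, 116.1]
eef_rot: [3.14, 0.001, 1.894]
contact_force: [0.5, 0.1, -0.2]
finger_gap: 85.4
grip_force: 0.0
```

Run:
```python
from h import *
c=shot("wrist","w4.png")
goto(474.4,-171.7,110,2.078,n=4)
for d in manip.spot_in("wrist","pale_log")+manip.spot_in("wrist","dark_log"): print(d,fw(c,*d["position"],18),fw(c,*d["position"],52))
```

```text
pos [ 587.  -255.1  115.7] yaw 1.891 tilt [-0.001  0.002] j7 0.35 t 20.2 gap 85.7 F [-0.1 -0.3 -0.2] n 4
[1.15, -0.81, 0.06] -0.047
[1.18, -0.75, 0.06] -0.047
[1.22, -0.7, 0.06] -0.047
[1.25, -0.64, 0.06] -0.047
{'position': [57.6, 205.2], 'p': 0.97} [ 474.20319321 -169.60206732   18.        ] [ 487.14651653 -170.11990027   52.        ]
{'position': [304.8, 292.5], 'p': 0.95} [ 598.49967094 -352.02677547   18.        ] [ 592.57127735 -324.84738391   52.        ]
```

View pics/w4.png

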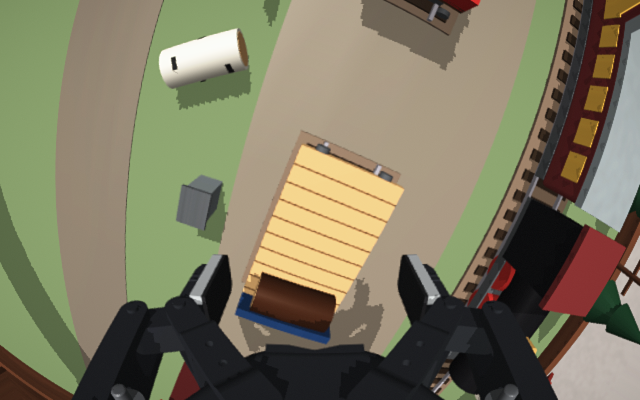

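Emit:
{"name": "carry_out", "arguments": {"moves": [{"hand":1,"delta_pos":[0.94,-0.65,0.05],"twist":[0,0,-0.037]},{"hand":1,"delta_pos":[0.95,-0.62,0.05],"twist":[0,0,-0.037]},{"hand":1,"delta_pos":[0.97,-0.58,0.05],"twist":[0,0,-0.037]},{"hand":1,"delta_pos":[1.0,-0.54,0.05],"twist":[0,0,-0.037]},{"hand":1,"delta_pos":[1.0,-0.5,0.05],"twist":[0,0,-0.037]}]}}

```text
t: 20.92
ee_pos: [472.5, -171.2, 108.3]
eef_rot: [3.141, 0.001, 2.075]
contact_force: [0.1, -0.0, 0.4]
finger_gap: 85.5
grip_force: 0.0
```

Run:
```python
from h import *
c=shot("wrist","w5.png")
d=manip.spot_in("wrist","pale_log")[0]; print(d,fw(c,*d["position"],18))
im=c["img"];m=(im.min(2)>175).astype(np.uint8);r,q=map(int,d["position"]);w=np.zeros_like(m);w[max(r-60,0):r+60,max(q-80,0):q+80]=1
m=cv2.morphologyEx(m*w,cv2.MORPH_CLOSE,np.ones((9,9)))
n,l,s,ce=cv2.connectedComponentsWithStats(m);k=1+np.argmax(s[1:,4]);rr=cv2.minAreaRect(np.argwhere(l==k)[:,::-1].astype(np.float32));b=cv2.boxPoints(rr);print(rr)
e=[fw(c,p[1],p[0],18)[:2] for p in b];e=np.array(e)
ax=(e[0]-e[1],e[1]-e[2]);v=max(ax,key=np.linalg.norm);print(e.mean(0),np.linalg.norm(v),np.arctan(v[1]/v[0]))
goto(474.4,-170.6,20,2.078,n=5)
```

```text
{'position': [207.5, 315.0], 'p': 0.6} [ 471.81267007 -169.71458304   18.        ]
((315.9937744140625, 206.80596923828125), (84.45179748535156, 38.787841796875), 1.1691393852233887)
[ 472.44664888 -169.22484692] 62.14096097208208 0.48342313053835934
pos [ 470.6 -170.   108. ] yaw 2.077 tilt [ 0.002 -0.001] j7 0.42 t 21.02 gap 85.1 F [ 0.5  0.3 -0.6] n 5
[-0.02, 0.02, 0.7] -0.0
[-0.02, 0.02, 0.7] -0.0
[-0.02, 0.02, 0.7] -0.0
[-0.02, 0.02, 0.7] -0.0
[-0.02, 0.02, 0.7] -0.0
```

Emit:
{"name": "carry_out", "arguments": {"moves": [{"hand":1,"delta_pos":[-0.04,0.08,0.6],"twist":[0,0,0.015]},{"hand":1,"delta_pos":[0,0,0.8],"twist":[0,0,0]},{"hand":1,"delta_pos":[0,0,0.8],"twist":[0,0,0]},{"hand":1,"delta_pos":[0,0,0.8],"twist":[0,0,0]},{"hand":1,"delta_pos":[0,0,0.52],"twist":[0,0,0]}]}}

```text
t: 21.65
ee_pos: [475.6, -171.2, 18.3]
eef_rot: [-3.141, -0.001, 2.06]
contact_force: [0.3, -0.4, -0.0]
finger_gap: 85.4
grip_force: 0.0
```

Emit:
{"name": "carry_out", "arguments": {"moves": [{"hand":1,"delta_pos":[0,0,0],"twist":[0,0,0]},{"hand":0,"delta_pos":[0,0,0],"twist":[0,0,0]},{"hand":0,"delta_pos":[0,0,0],"twist":[0,0,0]},{"hand":0,"delta_pos":[0,0,0],"twist":[0,0,0]},{"hand":0,"delta_pos":[0,0,0],"twist":[0,0,0]}]}}

```text
t: 22.28
ee_pos: [476.0, -170.6, 21.0]
eef_rot: [3.14, 0.002, 2.062]
contact_force: [0.1, -0.5, 5.9]
finger_gap: 58.9
grip_force: 64.6
```

Emit:
{"name": "carry_out", "arguments": {"moves": [{"hand":0,"delta_pos":[0,0,-0.6],"twist":[0,0,0]},{"hand":0,"delta_pos":[0,0,-0.8],"twist":[0,0,0]},{"hand":0,"delta_pos":[0,0,-0.8],"twist":[0,0,0]},{"hand":0,"delta_pos":[0,0,-0.8],"twist":[0,0,0]},{"hand":0,"delta_pos":[0,0,-0.4],"twist":[0,0,0]}]}}

```text
t: 22.9
ee_pos: [475.3, -170.5, 106.5]
eef_rot: [3.141, 0.001, 2.062]
contact_force: [1.0, -0.0, -1.6]
finger_gap: 58.7
grip_force: 64.4
```

Run:
```python
from h import *
goto(595.7,-286,100,1.488,n=5)
```

```text
pos [ 475.3 -170.5  106.5] yaw 2.062 tilt [-0.001  0.001] j7 0.4 t 22.9 gap 58.7 F [ 1.  -0.  -1.6] n 5
[-1.27, 0.41, 0.05] 0.115
[-1.21, 0.56, 0.05] 0.115
[-1.14, 0.69, 0.05] 0.115
[-1.05, 0.82, 0.05] 0.115
[-0.95, 0.93, 0.05] 0.115
```

Run:
```python
from h import *
goto(595.5,-288,98,1.488,n=8)
```

```text
pos [ 475.3 -170.5  106.5] yaw 2.062 tilt [-0.001  0.001] j7 0.4 t 22.9 gap 58.7 F [ 1.  -0.  -1.6] n 8
[-0.8, 0.25, 0.04] 0.072
[-0.78, 0.31, 0.04] 0.072
[-0.76, 0.37, 0.04] 0.072
[-0.73, 0.42, 0.04] 0.072
[-0.7, 0.47, 0.04] 0.072
[-0.66, 0.52, 0.04] 0.072
[-0.62, 0.56, 0.04] 0.072
[-0.58, 0.61, 0.04] 0.072
```

Emit:
{"name": "carry_out", "arguments": {"moves": [{"hand":0,"delta_pos":[-0.8,0.25,0.04],"twist":[0,0,0.072]},{"hand":0,"delta_pos":[-0.78,0.31,0.04],"twist":[0,0,0.072]},{"hand":0,"delta_pos":[-0.76,0.37,0.04],"twist":[0,0,0.072]},{"hand":0,"delta_pos":[-0.73,0.42,0.04],"twist":[0,0,0.072]},{"hand":0,"delta_pos":[-0.7,0.47,0.04],"twist":[0,0,0.072]}]}}

```text
t: 23.52
ee_pos: [550.2, -244.3, 99.9]
eef_rot: [-3.141, -0.001, 1.699]
contact_force: [0.4, 0.7, -0.4]
finger_gap: 59.0
grip_force: 64.2
```

Emit:
{"name": "carry_out", "arguments": {"moves": [{"hand":0,"delta_pos":[-0.66,0.52,0.04],"twist":[0,0,0.072]},{"hand":0,"delta_pos":[-0.62,0.56,0.04],"twist":[0,0,0.072]},{"hand":0,"delta_pos":[-0.58,0.61,0.04],"twist":[0,0,0.072]},{"hand":0,"delta_pos":[0,0,0],"twist":[0,0,0]},{"hand":0,"delta_pos":[0,0,0],"twist":[0,0,0]}]}}

```text
t: 24.15
ee_pos: [594.4, -287.1, 96.7]
eef_rot: [-3.14, -0.001, 1.487]
contact_force: [-0.2, 0.1, -1.8]
finger_gap: 59.3
grip_force: 64.4
```

Run:
```python
from h import *
goto(595.5,-288,56,1.488,n=4)
```

```text
pos [ 594.4 -287.1   96.7] yaw 1.487 tilt [ 0.001 -0.001] j7 0.04 t 24.15 gap 59.3 F [-0.2  0.1 -1.8] n 4
[-0.01, 0.01, 0.41] -0.0
[-0.01, 0.01, 0.41] -0.0
[-0.01, 0.01, 0.41] -0.0
[-0.01, 0.01, 0.41] -0.0
```

Emit:
{"name": "carry_out", "arguments": {"moves": [{"hand":0,"delta_pos":[0,0.02,0.41],"twist":[0,0,0]},{"hand":0,"delta_pos":[0,0.02,0.41],"twist":[0,0,0]},{"hand":0,"delta_pos":[0,0,0.41],"twist":[0,0,0]},{"hand":0,"delta_pos":[0,0,0.41],"twist":[0,0,0]},{"hand":0,"delta_pos":[0,0,0],"twist":[0,0,0]}]}}

```text
t: 24.78
ee_pos: [596.3, -287.9, 55.5]
eef_rot: [-3.141, -0.0, 1.486]
contact_force: [0.2, 0.5, -0.2]
finger_gap: 58.6
grip_force: 64.5
```

Emit:
{"name": "carry_out", "arguments": {"moves": [{"hand":0,"delta_pos":[-0.05,0,0],"twist":[0,0,0]},{"hand":0,"delta_pos":[-0.05,0,0],"twist":[0,0,0]},{"hand":0,"delta_pos":[-0.04,0,0],"twist":[0,0,0]},{"hand":0,"delta_pos":[-0.04,0,0],"twist":[0,0,0]},{"hand":0,"delta_pos":[0,0,0],"twist":[0,0,0]}]}}

```text
t: 25.4
ee_pos: [595.8, -292.7, 56.1]
eef_rot: [3.141, 0.0, 1.486]
contact_force: [-1.0, 1.1, -0.1]
finger_gap: 58.6
grip_force: 64.5
```

Run:
```python
from h import *
c=shot("wrist","w6.png")
o=manip.get_obs();print(o["ee_pos"],o["contact_force"])
```

```text
[ 595.86693906 -292.59503001   56.10818998] [ 0.31210066 -0.02108978  0.03205403]
```

View pics/w6.png

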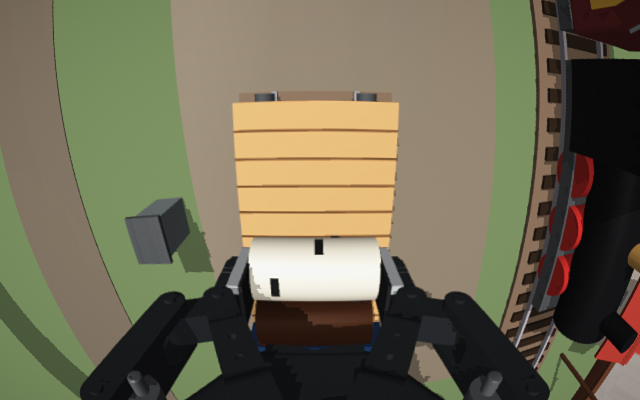

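Emit:
{"name": "carry_out", "arguments": {"moves": [{"hand":0,"delta_pos":[-0.04,0,0.02],"twist":[0,0,0]},{"hand":0,"delta_pos":[-0.02,0,0.02],"twist":[0,0,0]},{"hand":0,"delta_pos":[0,0,0.01],"twist":[0,0,0]},{"hand":0,"delta_pos":[0,0,0],"twist":[0,0,0]},{"hand":0,"delta_pos":[0,0,0],"twist":[0,0,0]}]}}

```text
t: 26.08
ee_pos: [595.8, -294.1, 55.1]
eef_rot: [3.142, 0.0, 1.486]
contact_force: [-1.4, 0.6, 3.1]
finger_gap: 58.9
grip_force: 64.7
```

Emit:
{"name": "carry_out", "arguments": {"moves": [{"hand":0.85,"delta_pos":[0,0,0],"twist":[0,0,0]},{"hand":0.85,"delta_pos":[0,0,0],"twist":[0,0,0]},{"hand":0.85,"delta_pos":[0,0,0],"twist":[0,0,0]},{"hand":0.85,"delta_pos":[0,0,-0.4],"twist":[0,0,0]},{"hand":0.85,"delta_pos":[0,0,-0.9],"twist":[0,0,0]}]}}

```text
t: 26.7
ee_pos: [595.2, -293.8, 87.7]
eef_rot: [-3.14, -0.001, 1.486]
contact_force: [0.4, -0.3, 0.8]
finger_gap: 72.2
grip_force: 0.0
```

Emit:
{"name": "carry_out", "arguments": {"moves": [{"hand":0.85,"delta_pos":[0,0,-0.9],"twist":[0,0,0]},{"hand":1,"delta_pos":[0,0,-0.9],"twist":[0,0,0]},{"hand":1,"delta_pos":[0.8,-0.3,-0.2],"twist":[0,0,0]},{"hand":1,"delta_pos":[0.9,-0.4,0],"twist":[0,0,0]},{"hand":1,"delta_pos":[0.8,-0.3,0],"twist":[0,0,0]}]}}

```text
t: 27.32
ee_pos: [575.3, -227.1, 137.5]
eef_rot: [-3.141, -0.0, 1.487]
contact_force: [0.7, 1.0, 0.1]
finger_gap: 85.4
grip_force: 0.0
```

Run:
```python
from h import *
c=shot("wrist","w7.png")
for n in("dark_log","pale_log","crate"):
    for d in manip.spot_in("wrist",n)[:1]: print(n,d,fw(c,*d["position"],54 if n!="crate" else 30))
goto(461.7,18.5,130,.934,n=10)
```

```text
dark_log {'position': [315.5, 347.0], 'p': 0.79} [ 594.56545349 -327.20856838   54.        ]
pale_log {'position': [282.7, 345.4], 'p': 0.57} [ 594.28064962 -291.03091837   54.        ]
pos [ 576.2 -229.3  137.4] yaw 1.487 tilt [-0.     0.001] j7 -0.02 t 27.52 gap 85.5 F [-0.2 -0.3 -0.3] n 10
[0.95, -0.54, 0.03] 0.055
[0.92, -0.59, 0.03] 0.055
[0.88, -0.64, 0.03] 0.055
[0.85, -0.69, 0.03] 0.055
[0.81, -0.73, 0.03] 0.055
[0.77, -0.78, 0.03] 0.055
[0.72, -0.82, 0.03] 0.055
[0.68, -0.86, 0.03] 0.055
[0.63, -0.89, 0.03] 0.055
[0.58, -0.93, 0.03] 0.055
```

View pics/w7.png

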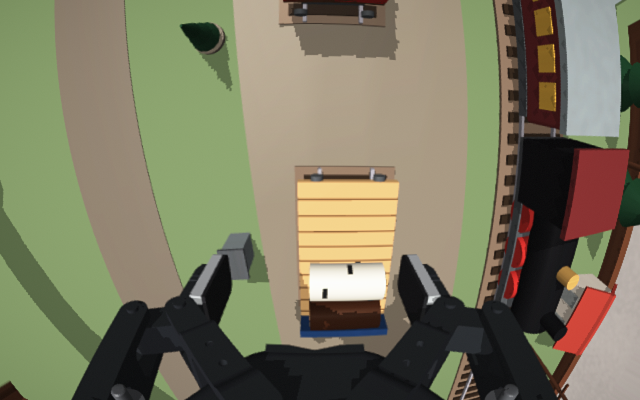

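Emit:
{"name": "carry_out", "arguments": {"moves": [{"hand":1,"delta_pos":[0.95,-0.54,0.03],"twist":[0,0,0.055]},{"hand":1,"delta_pos":[0.92,-0.59,0.03],"twist":[0,0,0.055]},{"hand":1,"delta_pos":[0.88,-0.64,0.03],"twist":[0,0,0.055]},{"hand":1,"delta_pos":[0.85,-0.69,0.03],"twist":[0,0,0.055]},{"hand":1,"delta_pos":[0.81,-0.73,0.03],"twist":[0,0,0.055]}]}}

```text
t: 28.15
ee_pos: [519.2, -106.2, 133.5]
eef_rot: [3.141, 0.0, 1.207]
contact_force: [0.3, 0.5, -0.8]
finger_gap: 85.6
grip_force: 0.0
```

Emit:
{"name": "carry_out", "arguments": {"moves": [{"hand":1,"delta_pos":[0.77,-0.78,0.03],"twist":[0,0,0.055]},{"hand":1,"delta_pos":[0.72,-0.82,0.03],"twist":[0,0,0.055]},{"hand":1,"delta_pos":[0.68,-0.86,0.03],"twist":[0,0,0.055]},{"hand":1,"delta_pos":[0.63,-0.89,0.03],"twist":[0,0,0.055]},{"hand":1,"delta_pos":[0.58,-0.93,0.03],"twist":[0,0,0.055]}]}}

```text
t: 28.78
ee_pos: [462.3, 18.4, 129.8]
eef_rot: [3.141, -0.0, 0.932]
contact_force: [-0.5, 0.3, 0.4]
finger_gap: 85.3
grip_force: 0.0
```

Run:
```python
from h import *
c=shot("wrist","w8.png")
goto(461.7,18.5,37,.934,n=5)
```

```text
pos [460.4  22.  129.8] yaw 0.936 tilt [ 0.002 -0.001] j7 -0.96 t 28.82 gap 85.1 F [-2.7  2.5 -0.1] n 5
[-0.02, 0.02, 0.74] 0.0
[-0.02, 0.02, 0.74] 0.0
[-0.02, 0.02, 0.74] 0.0
[-0.02, 0.02, 0.74] 0.0
[-0.02, 0.02, 0.74] 0.0
```

View pics/w8.png

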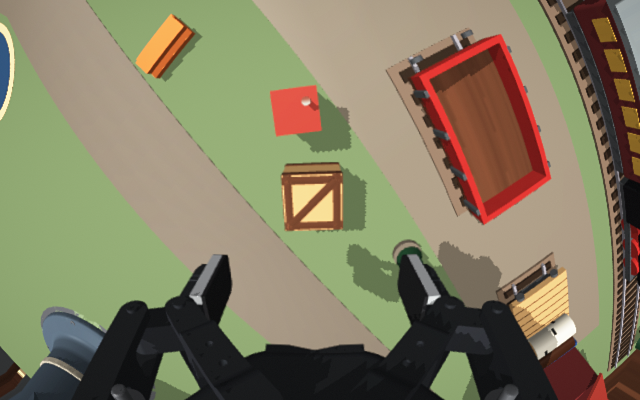

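Run:
```python
from h import *
c=shot("wrist")
print(fw(c,202,313.5,38), fw(c,175,285,38),fw(c,173,341,38),fw(c,229,342,38),fw(c,230,286,38))
g=[fw(c,r,q,54)[:2] for q,r in((415,77),(500,36),(550,178),(485,222))];print(g,np.mean(g,0))
goto(461.7,18.5,37,.934,n=5)
```

```text
[461.31316854  26.82961354  38.        ] [456.99320603  56.01019407  38.        ] [490.75943814  33.03364142  38.        ] [465.87231691  -4.25920861  38.        ] [430.28466361  20.82317645  38.        ]
[array([570.36440429,  62.09034705]), array([647.06931509,  53.4607945 ]), array([636.92751237, -69.77117332]), array([564.21123239, -63.25107475])] [604.64311603  -4.36777663]
pos [461.4  20.3 129.8] yaw 0.939 tilt [ 0. -0.] j7 -0.95 t 28.88 gap 85.4 F [ 1.   0.7 -0.2] n 5
[-0.01, 0.01, 0.74] 0.001
[-0.01, 0.01, 0.74] 0.001
[-0.01, 0.01, 0.74] 0.001
[-0.01, 0.01, 0.74] 0.001
[-0.01, 0.01, 0.74] 0.001
```

Emit:
{"name": "carry_out", "arguments": {"moves": [{"hand":1,"delta_pos":[0.06,-0.03,0.7],"twist":[0,0,0]},{"hand":1,"delta_pos":[0,0,0.9],"twist":[0,0,0]},{"hand":1,"delta_pos":[0,0,0.9],"twist":[0,0,0]},{"hand":1,"delta_pos":[0,0,0.9],"twist":[0,0,0]},{"hand":1,"delta_pos":[0,0,0.45],"twist":[0,0,0]}]}}

```text
t: 29.5
ee_pos: [462.5, 18.7, 32.4]
eef_rot: [-3.141, 0.001, 0.934]
contact_force: [0.6, 0.2, -0.7]
finger_gap: 85.5
grip_force: 0.0
```

Emit:
{"name": "carry_out", "arguments": {"moves": [{"hand":1,"delta_pos":[0,0,0],"twist":[0,0,0]},{"hand":0,"delta_pos":[0,0,0],"twist":[0,0,0]},{"hand":0,"delta_pos":[0,0,0],"twist":[0,0,0]},{"hand":0,"delta_pos":[0,0,0],"twist":[0,0,0]},{"hand":0,"delta_pos":[0,0,0],"twist":[0,0,0]}]}}

```text
t: 30.12
ee_pos: [462.8, 20.2, 34.6]
eef_rot: [3.14, -0.001, 0.936]
contact_force: [-0.7, -0.0, 6.0]
finger_gap: 42.6
grip_force: 61.0
```

Emit:
{"name": "carry_out", "arguments": {"moves": [{"hand":0,"delta_pos":[0,0,-0.6],"twist":[0,0,0]},{"hand":0,"delta_pos":[0,0,-0.9],"twist":[0,0,0]},{"hand":0,"delta_pos":[0,0,-0.9],"twist":[0,0,0]},{"hand":0,"delta_pos":[0,0,-0.9],"twist":[0,0,0]},{"hand":0,"delta_pos":[0,0,-0.7],"twist":[0,0,0]}]}}

```text
t: 30.75
ee_pos: [462.2, 20.2, 135.4]
eef_rot: [3.14, -0.001, 0.936]
contact_force: [-0.4, -1.0, -1.3]
finger_gap: 42.5
grip_force: 60.9
```

Run:
```python
from h import *
goto(607,-9.5,120,-.066,n=8)
```

```text
pos [462.2  20.2 135.4] yaw 0.936 tilt [-0.001 -0.001] j7 -0.95 t 30.75 gap 42.5 F [-0.4 -1.  -1.3] n 8
[0.31, 0.67, 0.08] 0.125
[0.39, 0.63, 0.08] 0.125
[0.47, 0.57, 0.08] 0.125
[0.53, 0.51, 0.08] 0.125
[0.59, 0.44, 0.08] 0.125
[0.64, 0.36, 0.08] 0.125
[0.68, 0.28, 0.08] 0.125
[0.71, 0.19, 0.08] 0.125
```

Emit:
{"name": "carry_out", "arguments": {"moves": [{"hand":0,"delta_pos":[0.31,0.67,0.08],"twist":[0,0,0.125]},{"hand":0,"delta_pos":[0.39,0.63,0.08],"twist":[0,0,0.125]},{"hand":0,"delta_pos":[0.47,0.57,0.08],"twist":[0,0,0.125]},{"hand":0,"delta_pos":[0.53,0.51,0.08],"twist":[0,0,0.125]},{"hand":0,"delta_pos":[0.59,0.44,0.08],"twist":[0,0,0.125]}]}}

```text
t: 31.38
ee_pos: [552.9, 1.6, 124.4]
eef_rot: [-3.141, -0.001, 0.307]
contact_force: [0.1, 0.1, -1.4]
finger_gap: 42.6
grip_force: 61.1
```

Emit:
{"name": "carry_out", "arguments": {"moves": [{"hand":0,"delta_pos":[0.64,0.36,0.08],"twist":[0,0,0.125]},{"hand":0,"delta_pos":[0.68,0.28,0.08],"twist":[0,0,0.125]},{"hand":0,"delta_pos":[0.71,0.19,0.08],"twist":[0,0,0.125]},{"hand":0,"delta_pos":[0,0,0],"twist":[0,0,0]},{"hand":0,"delta_pos":[0,0,0],"twist":[0,0,0]}]}}

```text
t: 32.0
ee_pos: [605.5, -9.1, 117.9]
eef_rot: [-3.141, 0.001, -0.062]
contact_force: [-0.5, -0.2, -0.6]
finger_gap: 42.7
grip_force: 61.0
```

Run:
```python
from h import *
c=shot("wrist","w9.png")
im=c["img"].astype(int);m=((im[:,:,0]>150)&(im[:,:,1]<60)&(im[:,:,2]<60)); 
for col in (260,300,340,380):
    q=np.flatnonzero(m[:,col]);print(col,q[:1],q.size and fw(c,q[0],col,54))
goto(607,-9.5,75,-.066,n=5)
```

```text
260 [161] [648.36581509  23.62592357  54.        ]
300 [162] [645.93678621  -1.65286747  54.        ]
340 [168] [640.53011867 -26.56544739  54.        ]
380 [165] [641.14596267 -52.32204477  54.        ]
pos [605.5  -9.2 117.9] yaw -0.062 tilt [0.    0.001] j7 -1.78 t 32.05 gap 42.8 F [ 0.5  1.1 -0.9] n 5
[0.01, 0.0, 0.34] 0.001
[0.01, 0.0, 0.34] 0.001
[0.01, 0.0, 0.34] 0.001
[0.01, 0.0, 0.34] 0.001
[0.01, 0.0, 0.34] 0.001
```

View pics/w9.png

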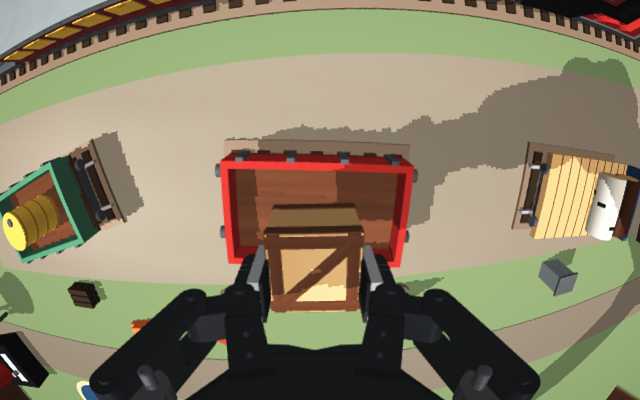

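Emit:
{"name": "carry_out", "arguments": {"moves": [{"hand":0,"delta_pos":[0.04,0,0.3],"twist":[0,0,0]},{"hand":0,"delta_pos":[0,0,0.5],"twist":[0,0,0]},{"hand":0,"delta_pos":[0,0,0.5],"twist":[0,0,0]},{"hand":0,"delta_pos":[0,0,0.4],"twist":[0,0,0]},{"hand":0,"delta_pos":[0,0,0.22],"twist":[0,0,0]}]}}

```text
t: 32.67
ee_pos: [606.9, -9.5, 68.6]
eef_rot: [3.141, 0.002, -0.064]
contact_force: [-10.0, 1.0, 42.8]
finger_gap: 43.1
grip_force: 66.9
```

Emit:
{"name": "carry_out", "arguments": {"moves": [{"hand":0,"delta_pos":[0,0,0.04],"twist":[0,0,0]},{"hand":0,"delta_pos":[0,0,0.02],"twist":[0,0,0]},{"hand":0,"delta_pos":[0,0,0],"twist":[0,0,0]},{"hand":0,"delta_pos":[0,0,0],"twist":[0,0,0]},{"hand":0,"delta_pos":[0,0,0],"twist":[0,0,0]}]}}

```text
t: 33.3
ee_pos: [607.2, -9.5, 68.7]
eef_rot: [3.141, 0.0, -0.064]
contact_force: [-3.6, 0.4, 5.2]
finger_gap: 42.8
grip_force: 61.7
```

Emit:
{"name": "carry_out", "arguments": {"moves": [{"hand":0.7,"delta_pos":[0,0,0],"twist":[0,0,0]},{"hand":0.7,"delta_pos":[0,0,0],"twist":[0,0,0]},{"hand":0.7,"delta_pos":[0,0,0],"twist":[0,0,0]},{"hand":0.7,"delta_pos":[0,0,-0.3],"twist":[0,0,0]},{"hand":0.7,"delta_pos":[0,0,-0.6],"twist":[0,0,0]}]}}

```text
t: 33.92
ee_pos: [607.1, -9.5, 90.9]
eef_rot: [3.141, 0.001, -0.064]
contact_force: [-0.7, -0.0, 0.4]
finger_gap: 59.4
grip_force: 0.0
```

Emit:
{"name": "carry_out", "arguments": {"moves": [{"hand":0.7,"delta_pos":[0,0,-0.9],"twist":[0,0,0]},{"hand":0.8,"delta_pos":[0,0,-0.9],"twist":[0,0,0]},{"hand":1,"delta_pos":[-0.5,0,-0.3],"twist":[0,0,-0.18]},{"hand":1,"delta_pos":[-0.5,0,0],"twist":[0,0,-0.18]},{"hand":1,"delta_pos":[0,0,0],"twist":[0,0,0]}]}}

```text
t: 34.55
ee_pos: [582.4, -10.4, 144.3]
eef_rot: [3.141, -0.001, 0.293]
contact_force: [0.2, 0.0, 0.0]
finger_gap: 85.5
grip_force: 0.0
```

Run:
```python
from h import *
goto(439,200.4,110,1.729,n=10)
```

```text
pos [582.4 -10.4 144.3] yaw 0.293 tilt [-0.    -0.001] j7 -1.46 t 34.55 gap 85.5 F [0.2 0.  0. ] n 10
[-0.31, -0.97, 0.14] -0.144
[-0.16, -1.01, 0.14] -0.144
[-0.02, -1.02, 0.14] -0.144
[0.13, -1.01, 0.14] -0.144
[0.27, -0.98, 0.14] -0.144
[0.41, -0.93, 0.14] -0.144
[0.54, -0.87, 0.14] -0.144
[0.66, -0.78, 0.14] -0.144
[0.76, -0.68, 0.14] -0.144
[0.85, -0.56, 0.14] -0.144
```

Emit:
{"name": "carry_out", "arguments": {"moves": [{"hand":1,"delta_pos":[-0.31,-0.97,0.14],"twist":[0,0,-0.144]},{"hand":1,"delta_pos":[-0.16,-1.0,0.14],"twist":[0,0,-0.144]},{"hand":1,"delta_pos":[-0.02,-1.0,0.14],"twist":[0,0,-0.144]},{"hand":1,"delta_pos":[0.13,-1.0,0.14],"twist":[0,0,-0.144]},{"hand":1,"delta_pos":[0.27,-0.98,0.14],"twist":[0,0,-0.144]}]}}

```text
t: 35.17
ee_pos: [511.4, 94.8, 126.0]
eef_rot: [3.14, -0.001, 1.017]
contact_force: [0.3, -1.0, -0.4]
finger_gap: 85.6
grip_force: 0.0
```

Emit:
{"name": "carry_out", "arguments": {"moves": [{"hand":1,"delta_pos":[0.41,-0.93,0.14],"twist":[0,0,-0.144]},{"hand":1,"delta_pos":[0.54,-0.87,0.14],"twist":[0,0,-0.144]},{"hand":1,"delta_pos":[0.66,-0.78,0.14],"twist":[0,0,-0.144]},{"hand":1,"delta_pos":[0.76,-0.68,0.14],"twist":[0,0,-0.144]},{"hand":1,"delta_pos":[0.85,-0.56,0.14],"twist":[0,0,-0.144]}]}}

```text
t: 35.8
ee_pos: [439.1, 200.0, 108.5]
eef_rot: [3.14, -0.0, 1.737]
contact_force: [0.3, 0.3, 1.2]
finger_gap: 85.3
grip_force: 0.0
```

Emit:
{"name": "carry_out", "arguments": {"moves": [{"hand":1,"delta_pos":[0,0,0.5],"twist":[0,0,0]},{"hand":1,"delta_pos":[0,0,0],"twist":[0,0,0]},{"hand":1,"delta_pos":[0,0,0],"twist":[0,0,0]},{"hand":1,"delta_pos":[0,0,0],"twist":[0,0,0]},{"hand":1,"delta_pos":[0,0,0],"twist":[0,0,0]}]}}

```text
t: 36.42
ee_pos: [439.0, 198.7, 95.7]
eef_rot: [3.141, 0.0, 1.735]
contact_force: [-0.3, -0.7, 0.1]
finger_gap: 84.8
grip_force: 0.0
```

Run:
```python
from h import *
c=shot("wrist","w10.png");im=c["img"].astype(int)
m=((im[:,:,0]>150)&(im[:,:,1]>60)&(im[:,:,1]<160)&(im[:,:,2]<80)).astype(np.uint8)
n,l,s,ce=cv2.connectedComponentsWithStats(m);
for d in manip.spot_in("wrist","chock"): print(d,fw(c,*d["position"],8))
for k in range(1,n):
    if s[k,4]>400:
        rr=cv2.minAreaRect(np.argwhere(l==k)[:,::-1].astype(np.float32));b=cv2.boxPoints(rr)
        e=np.array([fw(c,p[1],p[0],8)[:2] for p in b]);v=max((e[0]-e[1],e[1]-e[2]),key=np.linalg.norm);print(rr,e.mean(0),np.linalg.norm(v),np.arctan(v[1]/v[0]))
goto(439,200.4,19,1.729,n=5)
```

```text
{'position': [203.6, 316.4], 'p': 0.76} [438.79425114 204.34318792   8.        ]
((560.7025146484375, 191.78985595703125), (55.27696228027344, 49.43134307861328), 25.51386833190918) [666.53302893 251.23988307] 85.9084376404564 -0.06584145065390938
((314.5, 204.5), (39.0, 69.0), 90.0) [437.59539814 203.02908306] 49.94746732740668 0.16407278269202452
pos [438.8 198.8  95.7] yaw 1.735 tilt [-0.  0.] j7 -0.72 t 36.52 gap 85.2 F [0.6 1.2 0.2] n 5
[0.01, 0.0, 0.61] 0.001
[0.01, 0.0, 0.61] 0.001
[0.01, 0.0, 0.61] 0.001
[0.01, 0.0, 0.61] 0.001
[0.01, 0.0, 0.61] 0.001
```

Emit:
{"name": "carry_out", "arguments": {"moves": [{"hand":1,"delta_pos":[0.14,0,0.7],"twist":[0,0,0]},{"hand":1,"delta_pos":[0,0,0.8],"twist":[0,0,0]},{"hand":1,"delta_pos":[0,0,0.8],"twist":[0,0,0]},{"hand":1,"delta_pos":[0,0,0.6],"twist":[0,0,0]},{"hand":1,"delta_pos":[0,0,0.16],"twist":[0,0,0]}]}}

```text
t: 37.15
ee_pos: [437.3, 202.3, 17.7]
eef_rot: [-3.139, 0.001, 1.736]
contact_force: [0.0, -0.6, -0.4]
finger_gap: 85.1
grip_force: 0.0
```

Emit:
{"name": "carry_out", "arguments": {"moves": [{"hand":1,"delta_pos":[0,0,0],"twist":[0,0,0]},{"hand":0,"delta_pos":[0,0,0],"twist":[0,0,0]},{"hand":0,"delta_pos":[0,0,0],"twist":[0,0,0]},{"hand":0,"delta_pos":[0,0,0],"twist":[0,0,0]},{"hand":0,"delta_pos":[0,0,0],"twist":[0,0,0]}]}}

```text
t: 37.78
ee_pos: [438.5, 202.6, 20.0]
eef_rot: [3.14, 0.0, 1.736]
contact_force: [-1.5, -0.5, 6.2]
finger_gap: 48.0
grip_force: 62.0
```

Emit:
{"name": "carry_out", "arguments": {"moves": [{"hand":0,"delta_pos":[0,0,-0.6],"twist":[0,0,0]},{"hand":0,"delta_pos":[0,0,-1],"twist":[0,0,0]},{"hand":0,"delta_pos":[0,0,-1],"twist":[0,0,0]},{"hand":0,"delta_pos":[0,0,-1],"twist":[0,0,0.123]},{"hand":0,"delta_pos":[0,0,-1],"twist":[0,0,0.123]}]}}

```text
t: 38.4
ee_pos: [438.0, 202.5, 135.8]
eef_rot: [3.141, -0.001, 1.486]
contact_force: [-0.7, 0.4, -0.2]
finger_gap: 48.0
grip_force: 62.1
```

Run:
```python
from h import *
goto(598.6,-251,110,1.488,n=20)
```

```text
pos [438.  202.5 135.8] yaw 1.486 tilt [-0.001 -0.001] j7 -0.89 t 38.4 gap 48.0 F [-0.7  0.4 -0.2] n 20
[-0.88, 0.4, 0.05] -0.0
[-0.88, 0.4, 0.05] -0.0
[-0.88, 0.4, 0.05] -0.0
[-0.88, 0.4, 0.05] -0.0
[-0.88, 0.4, 0.05] -0.0
[-0.88, 0.4, 0.05] -0.0
[-0.88, 0.4, 0.05] -0.0
[-0.88, 0.4, 0.05] -0.0
[-0.88, 0.4, 0.05] -0.0
[-0.88, 0.4, 0.05] -0.0
[-0.88, 0.4, 0.05] -0.0
[-0.88, 0.4, 0.05] -0.0
[-0.88, 0.4, 0.05] -0.0
[-0.88, 0.4, 0.05] -0.0
[-0.88, 0.4, 0.05] -0.0
[-0.88, 0.4, 0.05] -0.0
[-0.88, 0.4, 0.05] -0.0
[-0.88, 0.4, 0.05] -0.0
[-0.88, 0.4, 0.05] -0.0
[-0.88, 0.4, 0.05] -0.0
```

Emit:
{"name": "carry_out", "arguments": {"moves": [{"hand":0,"delta_pos":[-0.88,0.4,0.0],"twist":[0,0,0]},{"hand":0,"delta_pos":[-0.88,0.4,0.0],"twist":[0,0,0]},{"hand":0,"delta_pos":[-0.88,0.4,0.0],"twist":[0,0,0]},{"hand":0,"delta_pos":[-0.88,0.4,0.0],"twist":[0,0,0]},{"hand":0,"delta_pos":[-0.88,0.4,0.0],"twist":[0,0,0]}]}}

```text
t: 39.02
ee_pos: [479.2, 88.1, 135.0]
eef_rot: [3.141, -0.0, 1.49]
contact_force: [0.0, -0.2, -0.0]
finger_gap: 48.4
grip_force: 62.1
```

Emit:
{"name": "carry_out", "arguments": {"moves": [{"hand":0,"delta_pos":[-0.88,0.4,0.0],"twist":[0,0,0]},{"hand":0,"delta_pos":[-0.88,0.4,0.0],"twist":[0,0,0]},{"hand":0,"delta_pos":[-0.88,0.4,0.0],"twist":[0,0,0]},{"hand":0,"delta_pos":[-0.88,0.4,0.0],"twist":[0,0,0]},{"hand":0,"delta_pos":[-0.88,0.4,0.0],"twist":[0,0,0]}]}}

```text
t: 39.65
ee_pos: [520.1, -25.6, 135.0]
eef_rot: [3.141, -0.0, 1.49]
contact_force: [-0.1, -0.2, -1.2]
finger_gap: 48.0
grip_force: 62.1
```

Emit:
{"name": "carry_out", "arguments": {"moves": [{"hand":0,"delta_pos":[-0.88,0.4,0.0],"twist":[0,0,0]},{"hand":0,"delta_pos":[-0.88,0.4,0.0],"twist":[0,0,0]},{"hand":0,"delta_pos":[-0.88,0.4,0.0],"twist":[0,0,0]},{"hand":0,"delta_pos":[-0.88,0.4,0.0],"twist":[0,0,0]},{"hand":0,"delta_pos":[-0.88,0.4,0.0],"twist":[0,0,0]}]}}

```text
t: 40.28
ee_pos: [561.0, -139.3, 135.1]
eef_rot: [3.141, -0.0, 1.49]
contact_force: [-0.3, 0.7, 0.1]
finger_gap: 47.8
grip_force: 62.1
```

Emit:
{"name": "carry_out", "arguments": {"moves": [{"hand":0,"delta_pos":[-0.88,0.4,0.2],"twist":[0,0,0]},{"hand":0,"delta_pos":[-0.88,0.4,0.2],"twist":[0,0,0]},{"hand":0,"delta_pos":[-0.88,0.4,0.2],"twist":[0,0,0]},{"hand":0,"delta_pos":[-0.88,0.4,0.2],"twist":[0,0,0]},{"hand":0,"delta_pos":[-0.6,0.28,0.2],"twist":[0,0,0]}]}}

```text
t: 40.9
ee_pos: [599.7, -247.0, 108.5]
eef_rot: [-3.141, 0.0, 1.489]
contact_force: [0.6, 0.3, 0.0]
finger_gap: 47.9
grip_force: 62.1
```

Run:
```python
from h import *
c=shot("wrist","w11.png")
for n in("pale_log","timber_wagon"):
    for d in manip.spot_in("wrist",n)[:1]: print(n,d,fw(c,*d["position"],56))
goto(598.6,-251,57,1.488,n=5)
```

```text
pale_log {'position': [293.6, 313.4], 'p': 0.63} [ 593.88517326 -296.5113328    56.        ]
timber_wagon {'position': [196.9, 312.9], 'p': 0.64} [ 599.62941086 -224.11302726   56.        ]
pos [ 599.2 -245.8  108.4] yaw 1.488 tilt [ 0.001 -0.001] j7 -0.03 t 41.05 gap 48.0 F [-0.1 -1.   0.3] n 5
[-0.04, -0.0, 0.41] 0.0
[-0.04, -0.0, 0.41] 0.0
[-0.04, -0.0, 0.41] 0.0
[-0.04, -0.0, 0.41] 0.0
[-0.04, -0.0, 0.41] 0.0
```

View pics/w11.png

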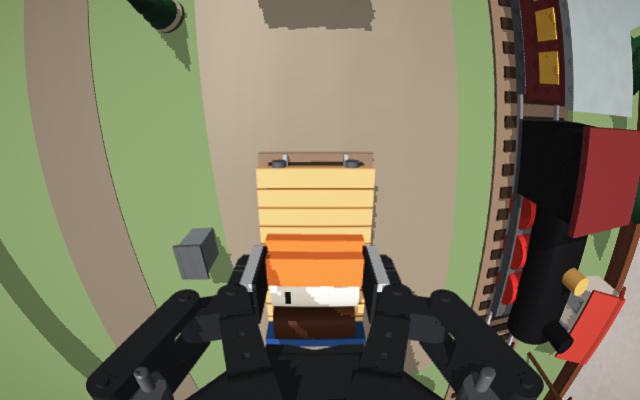

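Emit:
{"name": "carry_out", "arguments": {"moves": [{"hand":0,"delta_pos":[-0.2,-0.01,0.3],"twist":[0,0,0]},{"hand":0,"delta_pos":[-0.13,0,0.5],"twist":[0,0,0]},{"hand":0,"delta_pos":[0,0,0.5],"twist":[0,0,0]},{"hand":0,"delta_pos":[0,0,0.5],"twist":[0,0,0]},{"hand":0,"delta_pos":[0,0,0.2],"twist":[0,0,0]}]}}

```text
t: 41.68
ee_pos: [597.8, -252.8, 57.7]
eef_rot: [-3.14, -0.001, 1.49]
contact_force: [-0.0, -0.6, -1.0]
finger_gap: 48.0
grip_force: 62.1
```

Emit:
{"name": "carry_out", "arguments": {"moves": [{"hand":0,"delta_pos":[0,0,0.03],"twist":[0,0,0]},{"hand":0,"delta_pos":[0,0,0.03],"twist":[0,0,0]},{"hand":0,"delta_pos":[0,0,0],"twist":[0,0,0]},{"hand":0,"delta_pos":[0,0,0],"twist":[0,0,0]},{"hand":0,"delta_pos":[0,0,0],"twist":[0,0,0]}]}}

```text
t: 42.3
ee_pos: [598.5, -253.3, 57.8]
eef_rot: [3.141, 0.0, 1.49]
contact_force: [-0.5, -0.1, -0.3]
finger_gap: 48.2
grip_force: 62.1
```

Emit:
{"name": "carry_out", "arguments": {"moves": [{"hand":0,"delta_pos":[0,0,0.06],"twist":[0,0,0]},{"hand":0,"delta_pos":[0,0,0.05],"twist":[0,0,0]},{"hand":0,"delta_pos":[-0.1,0,0],"twist":[0,0,0]},{"hand":0,"delta_pos":[-0.1,0,0],"twist":[0,0,0]},{"hand":0,"delta_pos":[-0.06,0,0],"twist":[0,0,0]}]}}

```text
t: 42.92
ee_pos: [597.9, -260.2, 54.8]
eef_rot: [3.141, 0.0, 1.489]
contact_force: [0.1, 0.5, -0.2]
finger_gap: 48.0
grip_force: 62.1
```

Emit:
{"name": "carry_out", "arguments": {"moves": [{"hand":0,"delta_pos":[-0.04,0,0],"twist":[0,0,0]},{"hand":0,"delta_pos":[-0.04,0,0],"twist":[0,0,0]},{"hand":0,"delta_pos":[-0.04,0,0],"twist":[0,0,0]},{"hand":0,"delta_pos":[-0.04,0,0],"twist":[0,0,0]},{"hand":0,"delta_pos":[0,0,0],"twist":[0,0,0]}]}}

```text
t: 43.55
ee_pos: [597.6, -263.9, 54.8]
eef_rot: [3.142, 0.0, 1.49]
contact_force: [0.0, -0.6, -1.4]
finger_gap: 47.6
grip_force: 62.1
```

Emit:
{"name": "carry_out", "arguments": {"moves": [{"hand":0,"delta_pos":[-0.04,0,0],"twist":[0,0,0]},{"hand":0,"delta_pos":[-0.04,0,0],"twist":[0,0,0]},{"hand":0,"delta_pos":[-0.04,0,0],"twist":[0,0,0]},{"hand":0,"delta_pos":[0,0,0],"twist":[0,0,0]},{"hand":0,"delta_pos":[0,0,0],"twist":[0,0,0]}]}}

```text
t: 44.18
ee_pos: [597.4, -266.7, 54.8]
eef_rot: [3.142, 0.0, 1.49]
contact_force: [1.0, -0.1, -1.0]
finger_gap: 48.5
grip_force: 62.1
```

Run:
```python
from h import *
c=shot("wrist","w12.png")
o=manip.get_obs();print(o["ee_pos"],o["contact_force"])
cv2.imwrite("pics/w12c.png",cv2.resize(c["img"][200:400,180:460,::-1],None,fx=2.5,fy=2.5))
```

```text
[ 597.37106609 -266.78928961   54.84546181] [ 0.40528825  0.51260424 -0.64519392]
```

View pics/w12c.png

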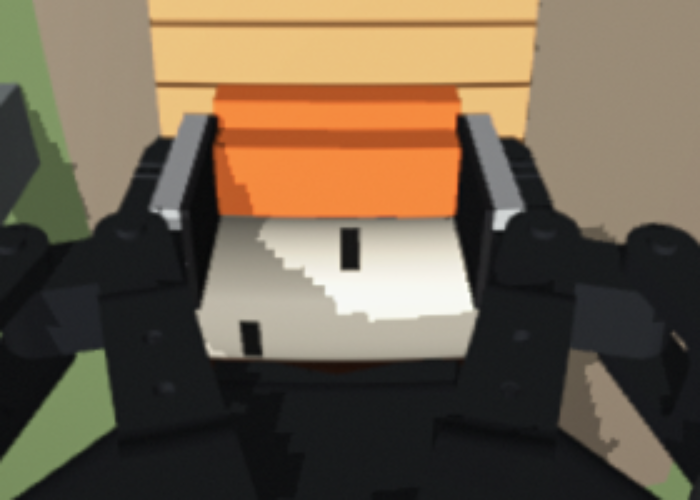

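Emit:
{"name": "carry_out", "arguments": {"moves": [{"hand":0,"delta_pos":[-0.04,0,0],"twist":[0,0,0]},{"hand":0,"delta_pos":[-0.04,0,0],"twist":[0,0,0]},{"hand":0,"delta_pos":[0,0,0],"twist":[0,0,0]},{"hand":0,"delta_pos":[0,0,0],"twist":[0,0,0]},{"hand":0,"delta_pos":[0,0,0],"twist":[0,0,0]}]}}

```text
t: 44.85
ee_pos: [597.3, -268.7, 54.8]
eef_rot: [3.141, 0.0, 1.49]
contact_force: [0.2, 1.9, -1.2]
finger_gap: 48.2
grip_force: 62.0
```

Run:
```python
from h import *
a=cv2.imread("pics/w12.png").astype(int)[:,:,::-1]
c=shot("wrist","w13.png");b=c["img"].astype(int)
print(manip.get_obs()["ee_pos"],manip.get_obs()["contact_force"])
# motion of the black flecks on the birch bark between the two pictures (log rolled?)
for im in(a,b):
    s=im[280:350,262:372];m=(s.max(2)<60).astype(np.uint8);n,l,st,ce=cv2.connectedComponentsWithStats(m)
    print([(ce[k].round(1)+[262,280],st[k].tolist()) for k in range(1,n) if st[k,4]>15])
```

```text
[ 597.28195405 -268.78226733   54.8420812 ] [-0.05704548  1.73843438 -0.69119937]
[(array([263.7, 291.7]), [0, 0, 6, 32, 119]), (array([367.8, 296.3]), [100, 0, 10, 44, 277]), (array([319.5, 299. ]), [55, 12, 6, 15, 90]), (array([320.9, 345.9]), [0, 47, 110, 23, 677]), (array([280., 335.]), [14, 49, 9, 13, 86])]
[(array([263.7, 291.5]), [0, 0, 6, 31, 118]), (array([367.8, 296.2]), [100, 0, 10, 43, 275]), (array([319.8, 294.4]), [54, 8, 8, 14, 97]), (array([279. , 331.5]), [14, 44, 7, 16, 110]), (array([321.1, 345.9]), [0, 47, 110, 23, 649])]
```

Emit:
{"name": "carry_out", "arguments": {"moves": [{"hand":0,"delta_pos":[-0.04,0,0],"twist":[0,0,0]},{"hand":0,"delta_pos":[-0.04,0,0],"twist":[0,0,0]},{"hand":0,"delta_pos":[0,0,0],"twist":[0,0,0]},{"hand":0,"delta_pos":[0,0,0],"twist":[0,0,0]},{"hand":0,"delta_pos":[0,0,0],"twist":[0,0,0]}]}}

```text
t: 45.52
ee_pos: [597.3, -269.6, 54.8]
eef_rot: [3.141, -0.001, 1.491]
contact_force: [1.0, 5.0, -0.7]
finger_gap: 48.1
grip_force: 63.7
```

Run:
```python
from h import *
c=shot("wrist","w14.png");b=c["img"].astype(int)
print(manip.get_obs()["ee_pos"],manip.get_obs()["contact_force"])
s=b[280:350,262:372];m=(s.max(2)<60).astype(np.uint8);n,l,st,ce=cv2.connectedComponentsWithStats(m)
print([(ce[k].round(1)+[262,280],st[k].tolist()) for k in range(1,n) if st[k,4]>15])
```

```text
[ 597.2595744  -269.61769998   54.788571  ] [ 1.24845226  4.31162551 -1.89090456]
[(array([263.7, 291.5]), [0, 0, 6, 31, 117]), (array([367.8, 296.4]), [100, 0, 10, 44, 277]), (array([320. , 293.1]), [55, 7, 7, 13, 89]), (array([278.5, 329.5]), [13, 42, 8, 16, 109]), (array([322.5, 346.1]), [0, 47, 110, 23, 588])]
```

Emit:
{"name": "carry_out", "arguments": {"moves": [{"hand":0,"delta_pos":[0.03,0,0.01],"twist":[0,0,0]},{"hand":0,"delta_pos":[0.01,0,0.02],"twist":[0,0,0]},{"hand":0,"delta_pos":[0,0,0.02],"twist":[0,0,0]},{"hand":0,"delta_pos":[0,0,0],"twist":[0,0,0]},{"hand":0,"delta_pos":[0,0,0],"twist":[0,0,0]}]}}

```text
t: 46.2
ee_pos: [597.3, -269.5, 54.1]
eef_rot: [3.141, 0.0, 1.49]
contact_force: [-0.1, 4.6, 4.1]
finger_gap: 48.0
grip_force: 63.9
```

Chock is on the deck; release and retreat upward, then look.

Emit:
{"name": "carry_out", "arguments": {"moves": [{"hand":0.75,"delta_pos":[0,0,0],"twist":[0,0,0]},{"hand":0.75,"delta_pos":[0,0,0],"twist":[0,0,0]},{"hand":0.75,"delta_pos":[0,0,0],"twist":[0,0,0]},{"hand":0.75,"delta_pos":[0,0,-0.3],"twist":[0,0,0]},{"hand":0.75,"delta_pos":[0,0,-0.6],"twist":[0,0,0]}]}}

```text
t: 46.82
ee_pos: [596.7, -271.2, 76.5]
eef_rot: [-3.141, 0.002, 1.489]
contact_force: [0.2, -0.1, 0.7]
finger_gap: 64.0
grip_force: 0.0
```

Emit:
{"name": "carry_out", "arguments": {"moves": [{"hand":0.75,"delta_pos":[0,0,-1],"twist":[0,0,0]},{"hand":0.75,"delta_pos":[0,0,-1],"twist":[0,0,0]},{"hand":0.75,"delta_pos":[0.6,0,-1],"twist":[0,0,0]},{"hand":0.75,"delta_pos":[0.9,0,0],"twist":[0,0,0]},{"hand":0.75,"delta_pos":[0.9,0,0],"twist":[0,0,0]}]}}

```text
t: 47.45
ee_pos: [601.8, -209.0, 151.2]
eef_rot: [3.141, 0.001, 1.489]
contact_force: [-0.3, 0.5, 0.2]
finger_gap: 63.8
grip_force: 0.0
```

Emit:
{"name": "carry_out", "arguments": {"moves": [{"hand":0.75,"delta_pos":[0.5,-0.8,0],"twist":[0,0,0]},{"hand":0.75,"delta_pos":[0.5,-0.8,0],"twist":[0,0,0]},{"hand":0.75,"delta_pos":[0,0,0],"twist":[0,0,0]},{"hand":0.75,"delta_pos":[0,0,0],"twist":[0,0,0]},{"hand":0.75,"delta_pos":[0,0,0],"twist":[0,0,0]}]}}

```text
t: 48.08
ee_pos: [564.7, -182.3, 150.8]
eef_rot: [3.141, 0.0, 1.489]
contact_force: [-1.0, -0.0, 0.1]
finger_gap: 64.1
grip_force: 0.0
```

Run:
```python
from h import *
np.set_printoptions(precision=1,suppress=True)
c=shot("wrist","w15.png");t=shot("top","top9.png")
Z=dict(dark_log=58,pale_log=58,chock=46,crate=60,drum=70,tree=30,hut=35)
u=np.array([.083,.9966])
for n in Z:
    for cam,f,cc in(("wrist",fw,c),("top",p2w,t)):
        for d in manip.spot_in(cam,n)[:1]:
            w=f(cc,*d["position"],Z[n])[:2];e=w-[596,-282];print(n,cam,round(d["p"],2),np.round(d["position"]),w,"wagon y",round(e@u,1),"x",round(e@[u[1],-u[0]],1))
im=c["img"].astype(int)
def rect(m,z,nm):
    n,l,s,ce=cv2.connectedComponentsWithStats(cv2.morphologyEx(m.astype(np.uint8),cv2.MORPH_CLOSE,np.ones((7,7))))
    k=1+np.argmax(s[1:,4]);rr=cv2.minAreaRect(np.argwhere(l==k)[:,::-1].astype(np.float32));e=np.array([fw(c,p[1],p[0],z)[:2] for p in cv2.boxPoints(rr)])
    v=max((e[0]-e[1],e[1]-e[2]),key=np.linalg.norm);q=e.mean(0)-[596,-282];print(nm,rr,q@u,q@[u[1],-u[0]],np.linalg.norm(v),np.arctan(v[1]/v[0]))
w=np.zeros(im.shape[:2],bool);r,q=map(int,(manip.spot_in("wrist","chock")or[{"position":(250,300)}])[0]["position"]);w[max(r-60,0):r+90,max(q-90,0):q+90]=1
rect(w&(im[:,:,0]>150)&(im[:,:,1]>60)&(im[:,:,1]<160)&(im[:,:,2]<80),42,"chock")
rect(w&(im.min(2)>165),60,"pale")
print(manip.get_obs()["t"],manip.get_obs()["ee_pos"])
```

```text
dark_log wrist 0.96 [339. 354.] [ 590.6 -323. ] wagon y -41.3 x -2.0
dark_log top 0.47 [166. 440.] [ 594.2 -338. ] wagon y -55.9 x 2.9
pale_log wrist 0.66 [314. 354.] [ 590.8 -289.5] wagon y -8.0 x -4.5
chock wrist 0.67 [278. 353.] [ 592.6 -257.4] wagon y 24.2 x -5.5
crate wrist 0.7 [  6. 356.] [603.9 -36.8] wagon y 245.0 x -12.5
crate top 0.5 [161. 322.] [615.   -8.4] wagon y 274.2 x -3.7
drum top 0.73 [165. 229.] [608.7 249. ] wagon y 530.3 x -31.4
tree wrist 0.95 [ 86. 228.] [502.2 -84.1] wagon y 189.4 x -109.9
tree top 0.49 [204. 348.] [497.5 -77.8] wagon y 195.3 x -115.1
hut top 0.42 [208. 292.] [489.1  79.6] wagon y 351.5 x -136.5
chock ((347.5353088378906, 280.1588134765625), (61.68916702270508, 28.542747497558594), 1.5074357986450195) 18.82715121521298 -9.72361893991296 55.65964446889641 -0.13128078465874585
pale ((358.6327209472656, 313.3941955566406), (55.13914489746094, 29.623435974121094), 1.2453643083572388) -6.838582314960009 0.3584130420959552 49.60435292189374 -0.14864697940025073
48.925 [ 564.1 -181.8  151.1]
```

Run:
```python
import cv2,numpy as np
a=cv2.imread("pics/w15.png")[:,:,::-1]
for r in range(256,368,3): print(r,*[tuple(int(v) for v in a[r,q]) for q in (338,354,370)])
```

```text
256 (245, 209, 138) (248, 219, 146) (248, 219, 146)
259 (248, 220, 147) (248, 220, 148) (247, 219, 147)
262 (248, 220, 147) (247, 219, 147) (247, 219, 147)
265 (237, 181, 113) (244, 203, 130) (248, 220, 147)
268 (202, 100, 46) (199, 97, 43) (200, 100, 45)
271 (253, 162, 76) (252, 155, 73) (250, 148, 69)
274 (252, 158, 74) (253, 160, 75) (253, 162, 77)
277 (199, 98, 44) (201, 99, 45) (218, 108, 49)
280 (239, 128, 59) (221, 111, 50) (206, 102, 47)
283 (252, 160, 75) (252, 161, 76) (252, 160, 76)
286 (252, 160, 75) (252, 160, 75) (252, 159, 75)
289 (252, 160, 76) (252, 160, 76) (252, 160, 75)
292 (252, 161, 76) (252, 161, 76) (252, 160, 75)
295 (217, 148, 97) (241, 155, 83) (239, 133, 70)
298 (184, 179, 163) (182, 176, 162) (183, 179, 163)
301 (227, 221, 204) (226, 220, 202) (228, 221, 204)
304 (242, 238, 227) (241, 238, 228) (242, 238, 228)
307 (180, 174, 159) (249, 247, 239) (250, 248, 240)
310 (193, 187, 172) (250, 247, 239) (221, 214, 197)
313 (210, 204, 188) (208, 202, 186) (208, 203, 186)
316 (216, 209, 194) (215, 208, 193) (215, 209, 193)
319 (216, 209, 193) (215, 208, 192) (214, 208, 192)
322 (213, 207, 190) (213, 207, 190) (212, 206, 189)
325 (208, 201, 185) (207, 201, 185) (206, 200, 184)
328 (166, 159, 144) (184, 178, 163) (136, 127, 113)
331 (35, 18, 10) (36, 19, 11) (37, 19, 12)
334 (41, 21, 13) (41, 22, 13) (42, 23, 15)
337 (48, 28, 18) (49, 28, 19) (50, 29, 20)
340 (54, 32, 22) (53, 31, 22) (52, 30, 20)
343 (51, 29, 19) (49, 28, 20) (48, 26, 16)
346 (30, 32, 34) (29, 31, 33) (46, 25, 15)
349 (29, 31, 33) (30, 32, 33) (46, 26, 17)
352 (29, 31, 32) (25, 26, 28) (20, 31, 48)
355 (26, 27, 30) (27, 28, 30) (17, 17, 18)
358 (29, 31, 33) (29, 31, 32) (28, 30, 31)
361 (29, 32, 33) (29, 31, 33) (30, 32, 33)
364 (28, 30, 32) (30, 32, 33) (30, 31, 33)
367 (28, 31, 32) (28, 31, 33) (22, 23, 25)
```

Run:
```python
from h import *
c=manip.read_camera("wrist")
u=np.array([.083,.9966])
f=lambda r,z:round(float((fw(c,r,354,z)[:2]-[596,-282])@u),1)
print("chock low edge",f(270,42),f(267,34),"up step top edge",f(281.5,50),"far top edge",f(295.5,50),"deck end",manip.get_obs()["ee_pos"])
im=c["img"].astype(int)[:,354];q=[r for r in range(100,260) if im[r,0]>230 and im[r,1]>200 and im[r,2]<165];print(q[0],f(q[0],34))
```

```text
chock low edge 31.0 29.2 up step top edge 23.9 far top edge 8.0 deck end [ 564.15398941 -181.7585175   151.10289306]
227 70.1
```

```bash
python3 -c "
from cell import manip
print(manip.job_done())"
```

```text
the job is handed in; nothing more can be done
None
```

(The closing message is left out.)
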